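Turn over a tray of polished lock roses

TASK

Two degreased, polished lock roses (round steel cover plates) are draining good face down in the orange tray on the sloping rack. Without touching them, cap that tray with the empty blue one, turn the closed pair over together and set it back squarely on the rack with its foot on the ledge, so that the roses end up good face up in the blue tray; then take the orange tray off and lay it flat on the bench. Spill nothing, and leave the hammer, the screwdriver and the loose lock cylinder where they are.

Things in the scene. Friction and masses are not known exactly. Their poses are not given: they have to be found in the camera images.
- rack: Fixed aluminium draining rack: a plate sloping at 45 degrees, 104 mm wide, rising towards the rack's +y, and at its foot a ledge square to it, 56 mm deep. Origin on the bench; plate and ledge meet along x at y = -35, z = 32 mm. The plate goes 82 mm up the slope, so a tray's upper 52 mm overhang it, open beneath and at the end. Grey drip tray underneath, 120 x 150 mm. x is level, across the slope.
- loaded_tray: Orange tray, 64 (x) x 134 (y) x 22 mm (z), 0.12 kg, plain 3 mm walls, 12 mm thick base; two bays in a row along y, each 58 x 63 x 10 mm deep. Origin: centre of underside; z points to the open mouth. It starts lying on the rack's plate, mouth out, y up the slope, lower end on the ledge, origin near y = 12, z = 79 mm of the rack. Nothing joins capped trays: they meet rim to rim, 44 mm thick in all.
- spare_tray: The spare tray: blue, empty, otherwise the same as the orange one, with the same frame. It starts mouth down on the bench, so its origin is 22 mm up and its z axis points down.
- rose0: One of two loose round lock roses, one per bay: 54 mm across, 12 mm thick, 0.08 kg. Origin: middle of its dark back; z points out of the polished steel good face, 12 mm from the origin. It starts good face down on the orange tray's floor. It stands 2 mm above the rim, and is too wide to roll over in the 20 mm space between two capped trays.
- rose1: One of two loose round lock roses, one per bay: 54 mm across, 12 mm thick, 0.08 kg. Origin: middle of its dark back; z points out of the polished steel good face, 12 mm from the origin. It starts good face down on the orange tray's floor. It stands 2 mm above the rim, and is too wide to roll over in the 20 mm space between two capped trays.
- hammer: A hammer of 270 mm lying on the bench beyond the trays (bystander). Origin: on the bench under it, near the middle of its length; x runs along it.
- screwdriver: An orange-handled screwdriver of 210 mm lying on the bench at the robot's right (bystander). Origin: on the bench under it, near the middle of its length; x runs along it.
- lock_cylinder: A brass double lock cylinder of 62 x 35 x 17 mm lying on the bench at the robot's right (bystander). Origin: under its middle.
- tool_case: A shut black plastic case of 240 x 320 x 65 mm standing fixed on the bench at the robot's left. Origin: centre of its underside.
There are look-alikes about, which are no part of the job. Several things look just like the spare_tray: the one meant starts farthest to the robot's left.

How it is judged:
By the outcome, as a careful person would: the job done as asked, in the order asked, and still so for the second after the job is handed in, with the robot touching nothing.
It also fails if it takes over 72 s, if anything falls off the work surface, if the arm or the gripper's body presses on something with over 40 N, if the wrist force passes 120 N, or if a joint passes its speed limit or range.

ROBOT

A 6-joint arm with a two-finger parallel gripper is mounted at the origin on the work surface. World frame = base frame: x ahead of the robot, y to its left, z up, the work surface at z = 0. Lengths are in m, angles in rad, forces in N, time in s.
With the tool pointing down it reaches from about 0.25 to 0.775 m from the base axis. Payload 4 kg.
Tool frame: the origin (TCP) lies at the very end of the fingers, on their centre line; the grasp point (between the pads) lies 19 mm behind it; z points along the fingers, x is the direction in which the jaws open and shut, and the axes are right-handed (so a half turn about z gives the same grasp; the last joint's range is limited). The gripper opens to 85 mm and grips with 20 to 120 N. Pads are 22 mm wide; open, the fingers measure 114 mm over their backs; the gripper's body (76 mm by 85 mm) begins 54 mm behind the grasp point. The pads swing forward as they close: fully open they stand 13 mm farther back than shut.
Start: joints at [1.115, 0.087, 1.371, -0, 1.684, -0.103], TCP at [0.19, 0.516, 0.231] pointing down, gripper open.
Joint ranges: [-3.1, 3.1], [-0.76, 2.03], [0.27, 2.55], [-1.08, 4.22], [0.17, 2.65], [-2.57, 2.57]. Speed limits (rad/s): [2.79, 2.79, 3.14, 3.14, 3.14, 3.14].

INTERFACE

Orientations are given as a unit quaternion [x, y, z, w].
In Python, from bench import * gives the robot as it stands. The module is installed in compiled form; this text tells all that it offers.
- The arm moves only by the tool jog_arm, never from a script. Its argument "series" is a list of rows, each a list of 7 numbers: the closure, from 0 (fully open) to 1 (shut), then the shift along the tool's x, y, z in m, then the turn, a rotation vector about the tool's x, y, z in rad. A call has 1 to 5 rows; each row is the pose to reach, as a shift and turn from the pose commanded when the call began, along the tool's axes at that moment; what a row does not reach only later rows make up. A row lasts 1/10 s, in which the tool goes at most 50 mm and 8.59 degrees, less where a joint would pass 70% of its speed; a pose out of reach is approached as far as the arm can. A call with a gripper value outside its range is refused whole. The fingers move at their own pace and stop on an object; "squeeze" is the grip in N (left out, the last holds). Time passes only in rows, so rows that repeat a pose let the fingers close. It gives the time, the measured TCP pose, the force and the opening at its end, in the units of the state.
- read_state(): the state, without advancing time (a new reading comes with each control period).
- get_image(name): name is "side" or "top"; returns a dict with "img" (420x560x3 uint8, red, green, blue), "intrinsics" (3x3 intrinsics, pixels), "rvec" (rotation vector, rad) and "tvec" (3), from world to camera coordinates, as OpenCV has them. Camera axes: x right, y down, z forward; pixel columns grow to the right and rows downward; lengths in m; the calibration is good to about 2 mm. A picture is of the moment at which its call begins. There is no depth.
- hand_in(): hands the job in, once; it reports no verdict.
The state is a dict: "time_s": time; "joint_pos": joint angles; "joint_vel": joint speeds; "joint_efforts": joint torques, N m; "position": TCP position; "ee_rot": TCP orientation; "wrist_force": force on the tool from outside, world axes, zero at the start; "wrist_torque": the same for the moment, N m; "grip_width": opening from 0.0 (shut) to 1.0 (fully open).
Only numpy, scipy, OpenCV 4.12 (cv2) and the standard library are available. Lean on these libraries where they do the work, as an engineer would, in place of code of your own. Each camera call takes 0.05 s, during which the arm holds its last target.

## Working session

There is one attempt and no reset: what is moved stays moved. The work goes in short steps, Python scripts to look and compute and a tool call to move; the robot and the scene stay as the last step left them, time stands still between calls to the robot, and variables do not carry over. Pictures are saved under pics/ and viewed, and the job is handed in when it is done.

Besides the shell and the picture viewer there is one more tool, called after "Call:" as name(argument=value, ...), one argument or row to a line, values as JSON. jog_arm: Moves the arm, as the interface text tells. Its arguments: {"type":"object","properties":{"series":{"type":"array"},"squeeze":{"type":"number"}},"required":["series"]}

```bash
ls; mkdir -p pics
python3 - <<'E'
from bench import *
import cv2,json,numpy as np
s=read_state();print({k:np.round(v,3).tolist() for k,v in s.items()})
for n in("side","top"):
    d=get_image(n);cv2.imwrite(f"pics/a_{n}.png",d["img"][:,:,::-1])
    R=cv2.Rodrigues(np.array(d["rvec"]))[0];print(n,np.array(d["intrinsics"]).tolist(),R.round(3).tolist(),(-R.T@np.array(d["tvec"]).ravel()).round(3))
E
```

```text
pics
{'time_s': 0.0, 'joint_pos': [1.115, 0.088, 1.372, 0.0, 1.684, -0.103], 'joint_vel': [0.0, -0.0, -0.001, -0.002, -0.001, 0.001], 'joint_efforts': [0.0, -35.187, -31.327, -0.0, 0.011, -0.0], 'position': [0.19, 0.516, 0.23], 'ee_rot': [0.82, 0.572, -0.001, 0.001], 'wrist_force': [0.216, -1.025, 0.279], 'wrist_torque': [-0.049, -0.028, 0.004], 'grip_width': 1.002}
side [[450.2281968756931, 0.0, 280.10611727502635], [0.0, 450.2281968756931, 211.95214055833878], [0.0, 0.0, 1.0]] [[0.723, -0.691, 0.014], [-0.367, -0.401, -0.839], [0.586, 0.601, -0.543]] [-0.232 -0.742  0.776]
top [[438.79489545696885, 0.0, 277.3728328050397], [0.0, 438.79489545696885, 210.96092792796492], [0.0, 0.0, 1.0]] [[0.0, -1.0, 0.01], [-0.999, -0.0, -0.032], [0.032, -0.01, -0.999]] [0.454 0.005 1.182]
```

View pics/a_side.png

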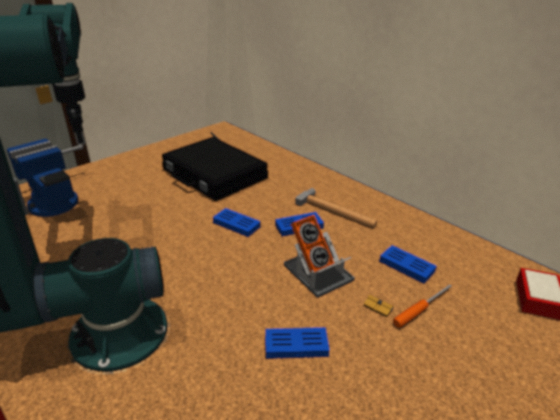

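View pics/a_top.png

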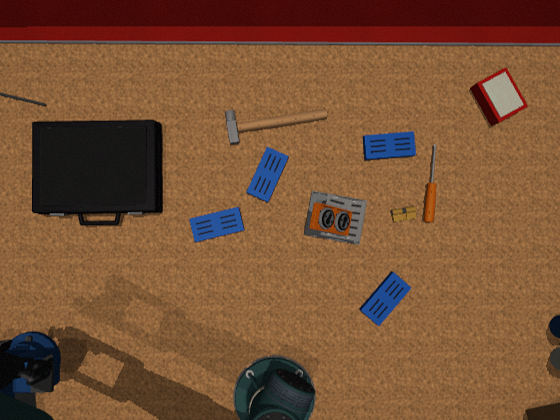

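```bash
cat > h.py <<'E'
from bench import *
import cv2,numpy as np
from scipy.spatial.transform import Rotation as Rn
class Cam:
    def __init__(s,n):
        d=get_image(n);s.img=d["img"];s.K=np.array(d["intrinsics"]);s.R=cv2.Rodrigues(np.array(d["rvec"]))[0];s.t=np.array(d["tvec"]).ravel();s.c=-s.R.T@s.t
    def ray(s,p): 
        v=s.R.T@np.linalg.inv(s.K)@np.array([p[0],p[1],1.]);return v/np.linalg.norm(v)
    def onz(s,p,z): v=s.ray(p);return s.c+v*(z-s.c[2])/v[2]
    def onpl(s,p,o,n): v=s.ray(p);return s.c+v*(np.dot(o-s.c,n)/np.dot(v,n))
    def proj(s,X): q=s.K@(s.R@np.asarray(X)+s.t);return q[:2]/q[2]
    def crop(s,x0,y0,x1,y1,k,name): cv2.imwrite("pics/"+name,cv2.resize(s.img[y0:y1,x0:x1,::-1],None,fx=k,fy=k,interpolation=cv2.INTER_CUBIC))
def blobs(img,lo,hi,amin=60):
    m=cv2.inRange(cv2.cvtColor(img,cv2.COLOR_RGB2HSV),lo,hi)
    m=cv2.morphologyEx(m,cv2.MORPH_CLOSE,np.ones((5,5)))
    return [c for c in cv2.findContours(m,cv2.RETR_EXTERNAL,cv2.CHAIN_APPROX_NONE)[0] if cv2.contourArea(c)>amin]
BLUE=((105,150,60),(125,255,255)); ORG=((4,190,120),(14,255,255))
E
python3 - <<'E'
from h import *
t=Cam("top");s=Cam("side")
t.crop(175,190,375,260,4,"b_top.png");s.crop(200,195,360,305,5,"b_side.png")
for c in (t,s):
  for nm,r in(("blue",BLUE),("org",ORG)):
    for b in blobs(c.img,*r):
        q=cv2.minAreaRect(b);bx=cv2.boxPoints(q)
        P=np.array([c.onz(p,.022) for p in bx]);print(nm,np.round(q[0]),np.round(q[1],1),"ctr",P.mean(0).round(4)[:2],P[:,:2].round(3).tolist())
E
```

```text
blue [ 21. 384.] [13. 16.] ctr [0.0403 0.6583] [[0.057, 0.679], [0.057, 0.638], [0.024, 0.637], [0.024, 0.679]]
blue [ 31. 340.] [14.7 44. ] ctr [0.1542 0.6349] [[0.172, 0.693], [0.174, 0.579], [0.137, 0.577], [0.134, 0.691]]
blue [385. 298.] [25.4 50.2] ctr [ 0.2618 -0.2901] [[0.234, -0.221], [0.333, -0.308], [0.29, -0.359], [0.19, -0.272]]
blue [216. 224.] [23.7 50.3] ctr [0.4567 0.1537] [[0.472, 0.225], [0.503, 0.097], [0.442, 0.082], [0.411, 0.21]]
blue [267. 174.] [23.6 49.8] ctr [0.5891 0.02  ] [[0.542, 0.076], [0.662, 0.021], [0.636, -0.036], [0.516, 0.019]]
blue [389. 145.] [23.8 50.6] ctr [ 0.6666 -0.3045] [[0.692, -0.235], [0.705, -0.369], [0.641, -0.374], [0.629, -0.24]]
org [331. 219.] [39.5 26.1] ctr [ 0.4714 -0.1483] [[0.447, -0.09], [0.515, -0.104], [0.495, -0.206], [0.428, -0.193]]
org [431. 202.] [ 8.7 38.6] ctr [ 0.5154 -0.414 ] [[0.466, -0.397], [0.568, -0.408], [0.565, -0.431], [0.463, -0.42]]
blue [296. 342.] [27.6 61.2] ctr [ 0.254  -0.2999] [[0.229, -0.229], [0.331, -0.318], [0.275, -0.368], [0.18, -0.285]]
blue [407. 263.] [53.2 19.2] ctr [ 0.658  -0.3106] [[0
[... 169 characters left out ...]
 0.006]]
blue [236. 222.] [44.2 16.9] ctr [0.4478 0.1455] [[0.397, 0.192], [0.464, 0.249], [0.498, 0.094], [0.433, 0.047]]
blue [ 46. 173.] [12.8 26.4] ctr [0.1508 0.8273] [[0.104, 0.831], [0.204, 0.916], [0.196, 0.819], [0.099, 0.743]]
blue [ 38. 155.] [ 4.5 41.9] ctr [0.1836 0.9928] [[0.115, 1.012], [0.263, 1.015], [0.251, 0.972], [0.106, 0.972]]
org [411. 312.] [10.8 38.5] ctr [ 0.5115 -0.418 ] [[0.461, -0.4], [0.576, -0.411], [0.56, -0.437], [0.448, -0.424]]
org [324. 240.] [17.  15.2] ctr [ 0.5725 -0.0933] [[0.538, -0.084], [0.601, -0.051], [0.607, -0.105], [0.545, -0.134]]
org [305. 246.] [51.8 10.5] ctr [ 0.5155 -0.0743] [[0.558, 0.022], [0.594, 0.017], [0.47, -0.172], [0.44, -0.165]]
```

View pics/b_top.png

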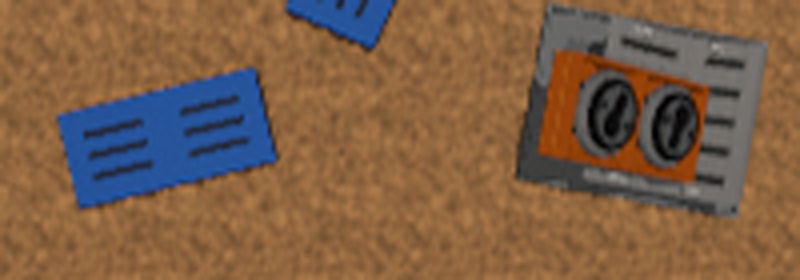

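View pics/b_side.png

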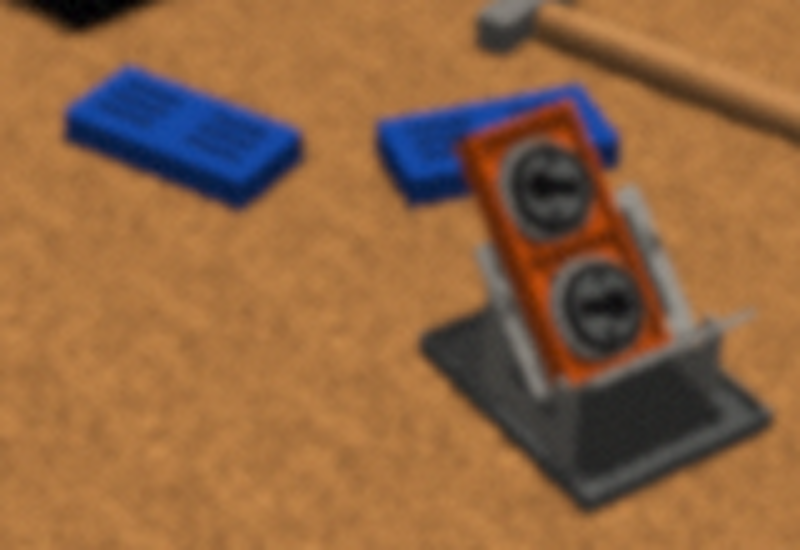

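Run:
```python
from h import *
t=Cam("top");s=Cam("side")
t.crop(296,182,376,252,8,"c_top.png");s.crop(280,205,360,300,6,"c_side.png")
```

```text
(no output)
```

View pics/c_top.png

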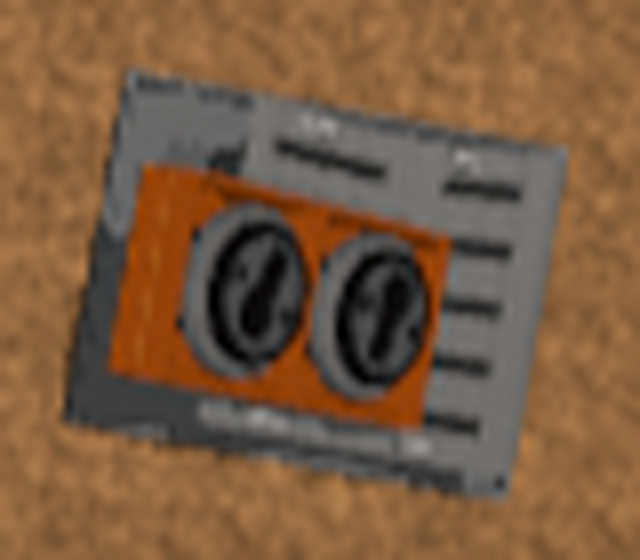

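View pics/c_side.png

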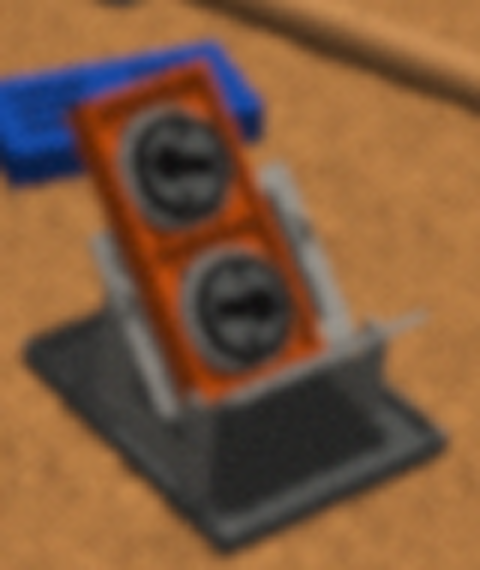

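```bash
cat >> h.py <<'E'
def rackT(x,y,psi):
    R=Rn.from_euler("z",psi).as_matrix();return lambda p:np.array([x,y,0])+R@np.asarray(p)
S=np.sqrt(.5)
def tray_in_rack(u,v,w,x0=0): # u across, v up slope from ledge, w out of plate (m)
    return np.array([x0+u,-.035+S*v-S*w,.032+S*v+S*w])
E
python3 - <<'E'
from h import *
t=Cam("top");s=Cam("side")
P=np.array([t.onz(p,.008)[:2] for p in [(312.6,190.8),(367,200.5),(359.1,244.5),(304.1,234.8)]])
c=P.mean(0);ey=P[0]-P[1]+P[3]-P[2];ex=P[0]-P[3]+P[1]-P[2]
print(c,np.linalg.norm(ey)/2,np.linalg.norm(ex)/2)
psi=np.arctan2(-ey[0],ey[1]);psi2=np.arctan2(ex[1],ex[0]);print(psi,psi2)
Q=np.array([s.onz(p,.008)[:2] for p in [(284,264),(318,296.5),(354,278.5)]]);print(Q,(Q[0]+Q[2])/2)
T=rackT(*c,(psi+psi2)/2)
for nm,u,v,w in [("UL rim",-32,134,22),("UR rim",32,134,22),("LR rim",32,0,22),("LL rim",-32,0,22),("UL base",-32,134,0),("UR base",32,134,0),("plate UL",-52,82,0),("plate UR",52,82,0),("ledge L",-52,0,56),("ledge R",52,0,56)]:
    X=T(tray_in_rack(u/1e3,v/1e3,w/1e3))
    a=t.proj(X);b=s.proj(X);print(nm,X.round(3),"topcrop",((a-[296,182])*8+4).round(),"sidecrop",((b-[280,205])*6+3).round())
E
```

```text
[ 0.47396541 -0.16362993] 0.1488735061972901 0.11997610604874726
-0.1751517391365939 -0.18849215252786783
[[ 0.42689314 -0.08377487]
 [ 0.4017199  -0.22873218]
 [ 0.51838244 -0.2471998 ]] [ 0.47263779 -0.16548734]
UL rim [ 0.45  -0.114  0.142] topcrop [221. 361.] sidecrop [125. 116.]
UR rim [ 0.513 -0.126  0.142] topcrop [259. 148.] sidecrop [248.  71.]
LR rim [ 0.496 -0.219  0.048] topcrop [510. 218.] sidecrop [371. 364.]
LL rim [ 0.433 -0.208  0.048] topcrop [475. 413.] sidecrop [250. 417.]
UL base [ 0.453 -0.099  0.127] topcrop [164. 351.] sidecrop [102. 128.]
UR base [ 0.516 -0.111  0.127] topcrop [202. 142.] sidecrop [223.  84.]
plate UL [ 0.427 -0.132  0.09 ] topcrop [257. 436.] sidecrop [111. 258.]
plate UR [ 0.529 -0.15   0.09 ] topcrop [316. 107.] sidecrop [306. 180.]
ledge L [ 0.409 -0.228  0.072] topcrop [553. 490.] sidecrop [251. 423.]
ledge R [ 0.512 -0.246  0.072] topcrop [610. 167.] sidecrop [451. 334.]
```

Run:
```python
from h import *
from scipy.optimize import least_squares
t=Cam("top");s=Cam("side")
obs=[("t",-32,134,0,112,372),("t",32,134,0,147,165),("t",32,0,22,450,237),("t",-32,0,22,425,428),("s",32,134,22,210,62),("s",32,0,22,328,348),("s",-32,134,0,72,112),("s",-32,0,22,197,402)]
def f(q,sel="ts",full=False):
    T=rackT(*q[:3]);r=[]
    for c,u,v,w,a,b in obs:
        if c not in sel: continue
        X=T(tray_in_rack(u/1e3,v/1e3,w/1e3))
        p=(t.proj(X)-[296,182])*8+4 if c=="t" else (s.proj(X)-[280,205])*6+3
        r+=list((p-[a,b])/(8 if c=="t" else 6))
    return np.array(r)
for sel in("ts","t","s"):
    o=least_squares(f,[.47,-.15,-.18],args=(sel,));print(sel,o.x.round(4),o.fun.reshape(-1,2).round(1).tolist())
    if sel=="ts":
      T=rackT(*o.x)
      for nm,u,v,w in [("plate UL",-52,82,0),("plate UR",52,82,0),("ledge L",-52,0,56),("ledge R",52,0,56)]:
        X=T(tray_in_rack(u/1e3,v/1e3,w/1e3));print(nm,((t.proj(X)-[296,182])*8+4).round(),((s.proj(X)-[280,205])*6+3).round())
```

```text
ts [ 0.4678 -0.1461 -0.1943] [[-0.9, -0.4], [-0.2, -0.6], [0.9, 0.3], [-0.6, 0.7], [-0.1, -0.4], [0.2, 0.6], [-1.4, 0.6], [1.7, 0.3]]
plate UL [199. 454.] [ 70. 244.]
plate UR [263. 126.] [268. 169.]
ledge L [496. 512.] [205. 408.]
ledge R [557. 190.] [408. 322.]
t [ 0.4679 -0.1467 -0.1699] [[-0.4, 0.2], [-0.4, -0.1], [0.9, -0.3], [-0.0, 0.2]]
s [ 0.4686 -0.145  -0.2342] [[0.6, -0.7], [-0.3, 0.8], [-0.9, -0.2], [0.6, -0.1]]
```

```bash
cat >> h.py <<'E'
def st():
    s=read_state();return np.array(s["position"]),Rn.from_quat(s["ee_rot"]),s
def frame(x,z):
    x=np.array(x,float);z=np.array(z,float);z/=np.linalg.norm(z);x-=z*(x@z);x/=np.linalg.norm(x)
    return Rn.from_matrix(np.c_[x,np.cross(z,x),z])
def delta(p,R,frm=None):
    p0,R0,_=st() if frm is None else (*frm,0)
    d=R0.inv().apply(np.asarray(p)-p0);w=(R0.inv()*R).as_rotvec()
    print("shift",d.round(4).tolist(),"turn",w.round(3).tolist(),"rows %.1f %.1f"%(np.linalg.norm(d)/.05,np.degrees(np.linalg.norm(w))/8.59))
TR=rackT(.4679,-.1465,-.173);RZ=Rn.from_euler("z",-.173)
BY=.2376
def info():
    p,R,s=st();print("t",s["time_s"],"p",p.round(4),"x",R.as_matrix()[:,0].round(3),"z",R.as_matrix()[:,2].round(3),"j",np.round(s["joint_pos"],3),"F",np.round(s["wrist_force"],1),"M",np.round(s["wrist_torque"],2),"g",round(float(s["grip_width"]),3))
def log():
    p,R,s=st();open("log.txt","a").write(repr((list(s["joint_pos"]),p.tolist(),R.as_quat().tolist()))+"\n")
E
python3 - <<'E'
from h import *
log();delta([.457,.154,.08],frame([np.cos(BY),np.sin(BY),0],[0,0,-1]))
E
```

```text
shift [-0.2476, 0.3756, 0.1513] turn [0.0, -0.0, 0.98] rows 9.5 6.5
```

Blue look-alikes in the top view are at pixels (217,224), (268,174), (389,146) and (386,298). Smaller columns are farther to the robot's left, so (217,224), at world y ≈ +0.154, is the spare tray. The enlarged crop b_top shows it as a mouth-down blue tray. In the side view it is at (236,222).

Call:
jog_arm(
  series=[
    [0, -0.248, 0.376, 0.12, 0, 0, 0.98],
    [0, -0.248, 0.376, 0.12, 0, 0, 0.98],
    [0, -0.248, 0.376, 0.12, 0, 0, 0.98],
    [0, -0.248, 0.376, 0.12, 0, 0, 0.98],
    [0, -0.248, 0.376, 0.12, 0, 0, 0.98],
  ],
)

```text
time_s: 1.0
position: [0.3341, 0.3201, 0.1668]
ee_rot: [0.973, 0.229, 0.001, -0.0]
wrist_force: [-0.1, 0.3, 0.7]
grip_width: 1.002
```

Run:
```python
from h import *
log();info();delta([.457,.154,.06],frame([np.cos(BY),np.sin(BY),0],[0,0,-1]))
```

```text
t 1.0 p [0.3341 0.3201 0.1668] x [0.895 0.446 0.001] z [ 0.001  0.001 -1.   ] j [ 0.641 -0.088  1.674 -0.     1.554  0.179] F [-0.1  0.3  0.7] M [-0.01 -0.07  0.  ] g 1.002
shift [0.0357, 0.2035, 0.1068] turn [-0.0, -0.001, 0.225] rows 4.7 1.5
```

Call:
jog_arm(
  series=[
    [0, 0.036, 0.204, 0.087, 0, 0, 0.225],
    [0, 0.036, 0.204, 0.087, 0, 0, 0.225],
    [0, 0.036, 0.204, 0.087, 0, 0, 0.225],
    [0, 0.036, 0.204, 0.087, 0, 0, 0.225],
    [0, 0.036, 0.204, 0.087, 0, 0, 0.225],
  ],
)

```text
time_s: 1.5
position: [0.4583, 0.1526, 0.0783]
ee_rot: [0.993, 0.12, -0.001, 0.001]
wrist_force: [-1.8, 0.5, -0.6]
grip_width: 0.998
```

Run:
```python
from h import *
log();info();delta([.457,.154,-.001],frame([np.cos(BY),np.sin(BY),0],[0,0,-1]))
t=Cam("top");t.crop(175,170,295,260,6,"d_top.png");s=Cam("side");s.crop(180,150,300,260,5,"d_side.png")
```

```text
t 1.5 p [0.4583 0.1526 0.0783] x [ 0.971  0.237 -0.002] z [-0.002 -0.001 -1.   ] j [ 2.050e-01  2.400e-02  1.748e+00 -1.000e-03  1.372e+00 -3.500e-02] F [-1.8  0.5 -0.6] M [ 0.02 -0.01  0.01] g 0.998
shift [-0.0008, -0.0017, 0.0793] turn [0.001, 0.002, 0.002] rows 1.6 0.0
```

View pics/d_top.png

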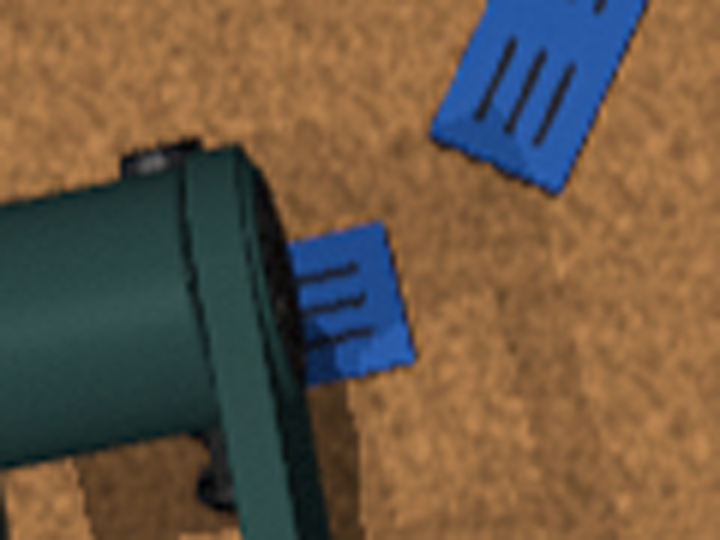

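View pics/d_side.png

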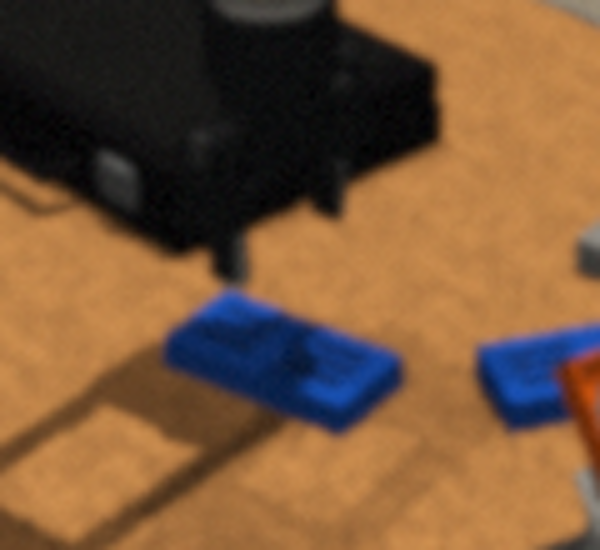

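The fingers straddle the intended blue tray across its width (side crop, fingers near (230,260) and (330,190)). Next I go down and grip.

Call:
jog_arm(
  series=[
    [0, 0, -0.001, 0.04, 0, 0, 0],
    [0, 0, -0.001, 0.07, 0, 0, 0],
    [0, 0, -0.001, 0.078, 0, 0, 0],
    [1, 0, -0.001, 0.078, 0, 0, 0],
    [1, 0, -0.001, 0.078, 0, 0, 0],
  ],
  squeeze=50,
)

```text
time_s: 2.1
position: [0.4585, 0.1577, 0.0041]
ee_rot: [0.993, 0.122, 0.002, -0.0]
wrist_force: [1.1, 0.4, -0.0]
grip_width: 0.733
```

Run:
```python
from h import *
log();info()
```

```text
t 2.1 p [0.4585 0.1577 0.0041] x [0.97  0.241 0.003] z [ 0.003  0.001 -1.   ] j [ 0.214  0.107  1.823  0.     1.208 -0.03 ] F [ 1.1  0.4 -0. ] M [ 0.03 -0.1   0.02] g 0.733
```

Call:
jog_arm(
  series=[
    [1, 0, 0, 0, 0, 0, 0],
    [1, 0, 0, 0, 0, 0, 0],
    [1, 0, 0, -0.03, 0, 0, 0],
    [1, 0, 0, -0.08, 0, 0, 0],
    [1, 0, 0, -0.12, 0, 0, 0],
  ],
)

```text
time_s: 2.6
position: [0.4575, 0.1569, 0.1245]
ee_rot: [0.993, 0.121, 0.001, -0.0]
wrist_force: [1.5, 0.6, -1.1]
grip_width: 0.733
```

Run:
```python
from h import *
log();info()
t=Cam("top");t.crop(175,170,295,260,6,"e_top.png");s=Cam("side");s.crop(180,130,300,250,5,"e_side.png")
```

```text
t 2.6 p [0.4575 0.1569 0.1245] x [0.971 0.241 0.002] z [ 0.002  0.    -1.   ] j [ 0.213 -0.015  1.69   0.     1.465 -0.03 ] F [ 1.5  0.6 -1.1] M [-0.   -0.01 -0.03] g 0.733
```

View pics/e_side.png

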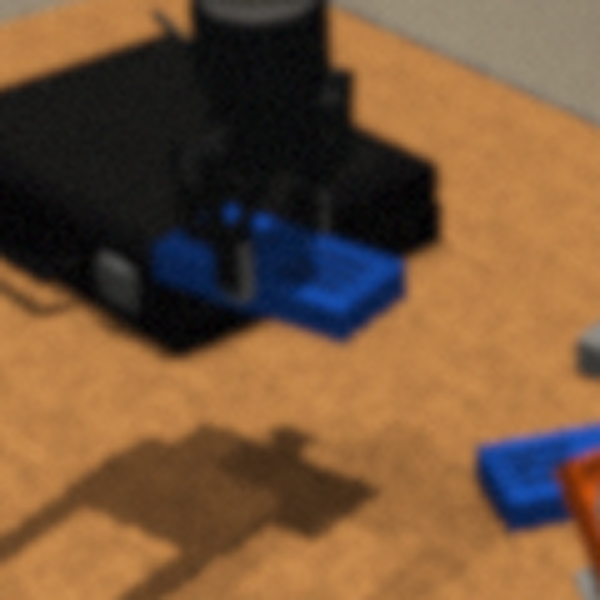

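Run:
```python
from h import *
Rp=frame(RZ.apply([1,0,0]),RZ.apply([0,S,-S]))
print(TR(tray_in_rack(0,.08,.096)))
delta([.455,-.05,.30],Rp);delta(TR(tray_in_rack(0,.08,.126)),Rp)
```

```text
[ 0.45992764 -0.19212237  0.15645079]
shift [-0.054, 0.2002, -0.1706] turn [0.771, 0.148, 0.401] rows 5.4 5.9
shift [-0.094, 0.3587, -0.0489] turn [0.771, 0.148, 0.401] rows 7.5 5.9
```

Call:
jog_arm(
  series=[
    [1, -0.054, 0.2, -0.17, 0.77, 0.148, 0.4],
    [1, -0.054, 0.2, -0.17, 0.77, 0.148, 0.4],
    [1, -0.054, 0.2, -0.17, 0.77, 0.148, 0.4],
    [1, -0.054, 0.2, -0.17, 0.77, 0.148, 0.4],
    [1, -0.054, 0.2, -0.17, 0.77, 0.148, 0.4],
  ],
)

```text
time_s: 3.2
position: [0.453, -0.0382, 0.2825]
ee_rot: [0.943, -0.054, 0.024, -0.327]
wrist_force: [1.2, 0.5, -1.4]
grip_width: 0.737
```

Run:
```python
from h import *
log();info()
Rp=frame(RZ.apply([1,0,0]),RZ.apply([0,S,-S]))
delta(TR(tray_in_rack(0,.08,.126)),Rp)
```

```text
t 3.2 p [ 0.453  -0.0382  0.2825] x [ 0.993 -0.117  0.01 ] z [ 0.08   0.615 -0.785] j [-0.624 -0.046  1.543  0.622  1.929 -0.372] F [ 1.2  0.5 -1.4] M [-0.42  0.05 -0.02] g 0.737
shift [0.0226, 0.2011, -0.0249] turn [0.117, 0.03, 0.049] rows 4.1 0.9
```

Call:
jog_arm(
  series=[
    [1, 0.023, 0.2, -0.025, 0.117, 0.03, 0.049],
    [1, 0.023, 0.2, -0.025, 0.117, 0.03, 0.049],
    [1, 0.023, 0.2, -0.025, 0.117, 0.03, 0.049],
    [1, 0.023, 0.2, -0.025, 0.117, 0.03, 0.049],
    [1, 0.023, 0.2, -0.025, 0.117, 0.03, 0.049],
  ],
)

```text
time_s: 3.7
position: [0.4559, -0.2145, 0.1708]
ee_rot: [0.92, -0.084, 0.029, -0.381]
wrist_force: [-0.3, 0.8, -1.5]
grip_width: 0.733
```

Run:
```python
from h import *
log();info()
Rp=frame(RZ.apply([1,0,0]),RZ.apply([0,S,-S]))
delta(TR(tray_in_rack(0,.076,.056)),Rp)
s=Cam("side");s.crop(260,190,380,300,5,"f_side.png")
t=Cam("top");t.crop(286,170,426,260,5,"f_top.png")
```

```text
t 3.7 p [ 0.4559 -0.2145  0.1708] x [ 0.984 -0.176 -0.011] z [ 0.117  0.697 -0.707] j [-0.905  0.291  1.447  0.592  1.931 -0.663] F [-0.3  0.8 -1.5] M [-0.42  0.11  0.07] g 0.733
shift [0.0004, -0.002, 0.0662] turn [0.0, 0.005, -0.01] rows 1.3 0.1
```

View pics/f_side.png

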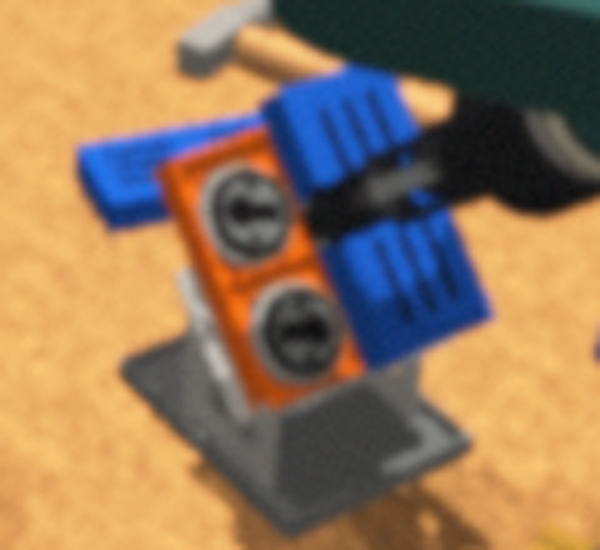

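View pics/f_top.png

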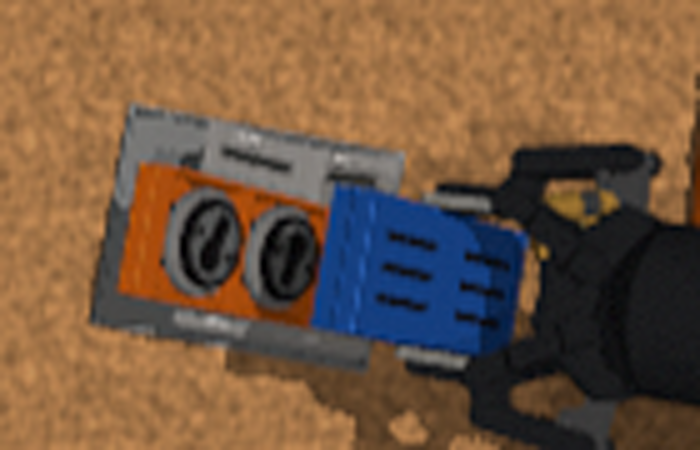

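Run:
```python
from h import *
p,R,_=st();t=Cam("top");s=Cam("side")
for off in (0,-.003):
  print(off)
  for nm,x,y,z in [("rim U+x",32,67,0),("rim U-x",-32,67,0),("rim L-x",-32,-67,0),("base L+x",32,-67,22),("base L-x",-32,-67,22),("base U+x",32,67,22),("base U-x",-32,67,22)]:
    # tool axes: x=x, y= downslope(-), z into plate ; rim is 4mm beyond tcp
    X=p+R.apply([x/1e3,-(y/1e3+off),.004-z/1e3])
    print(nm,((t.proj(X)-[286,170])*5+2.5).round(),((s.proj(X)-[260,190])*5+2.5).round())
for v in (67,):
  for u in(-32,32):
    for vv in (0,134):
      X=TR(tray_in_rack(u/1e3,vv/1e3,.022));print("or rim",u,vv,((t.proj(X)-[286,170])*5+2.5).round(),((s.proj(X)-[260,190])*5+2.5).round())
```

```text
0
rim U+x [328. 180.] [359.  47.]
rim U-x [304. 323.] [252.  85.]
rim L-x [465. 354.] [365. 353.]
base L+x [527. 228.] [497. 298.]
base L-x [505. 360.] [390. 345.]
base U+x [370. 184.] [382.  33.]
base U-x [346. 330.] [274.  71.]
-0.003
rim U+x [332. 181.] [361.  53.]
rim U-x [308. 324.] [254.  91.]
rim L-x [468. 354.] [368. 359.]
base L+x [530. 229.] [499. 304.]
base L-x [508. 361.] [393. 351.]
base U+x [374. 185.] [385.  39.]
base U-x [350. 331.] [277.  77.]
or rim -32 0 [315. 329.] [276. 412.]
or rim -32 134 [152. 299.] [171. 162.]
or rim 32 0 [335. 207.] [376. 367.]
or rim 32 134 [175. 166.] [273. 125.]
```

Call:
jog_arm(
  series=[
    [1, 0.001, -0.001, 0.03, 0, 0.005, -0.01],
    [1, 0.001, -0.001, 0.06, 0, 0.005, -0.01],
    [1, 0.001, -0.001, 0.08, 0, 0.005, -0.01],
    [1, 0.001, -0.001, 0.087, 0, 0.005, -0.01],
    [1, 0.001, -0.001, 0.087, 0, 0.005, -0.01],
  ],
)

```text
time_s: 4.4
position: [0.4687, -0.1483, 0.1168]
ee_rot: [0.922, -0.074, 0.036, -0.379]
wrist_force: [0.1, -0.6, -1.1]
grip_width: 0.737
```

Run:
```python
from h import *
log();info()
Rp=frame(RZ.apply([1,0,0]),RZ.apply([0,S,-S]))
delta(TR(tray_in_rack(0,.072,.026)),Rp)
s=Cam("side");s.crop(270,200,370,300,6,"g_side.png")
t=Cam("top");t.crop(296,180,396,255,7,"g_top.png")
```

```text
t 4.4 p [ 0.4687 -0.1483  0.1168] x [ 0.986 -0.163  0.009] z [ 0.122  0.694 -0.71 ] j [-0.816  0.261  1.599  0.614  1.774 -0.684] F [ 0.1 -0.6 -1.1] M [-0.47  0.1   0.02] g 0.737
shift [-0.0012, 0.0115, 0.0105] turn [0.004, -0.001, 0.013] rows 0.3 0.1
```

View pics/g_side.png

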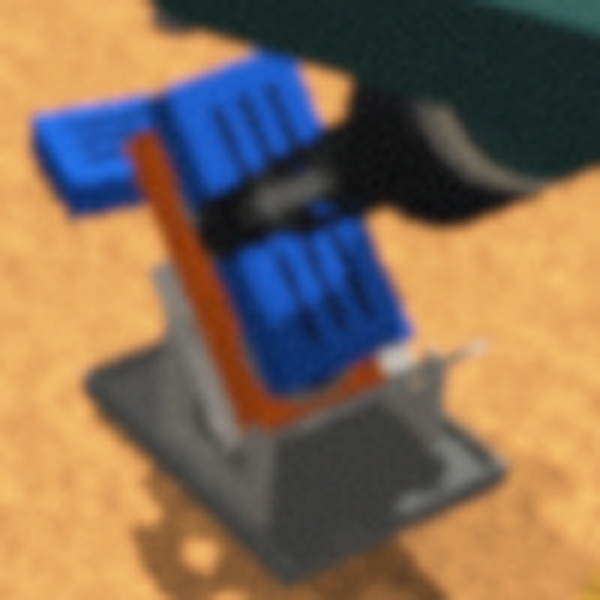

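View pics/g_top.png

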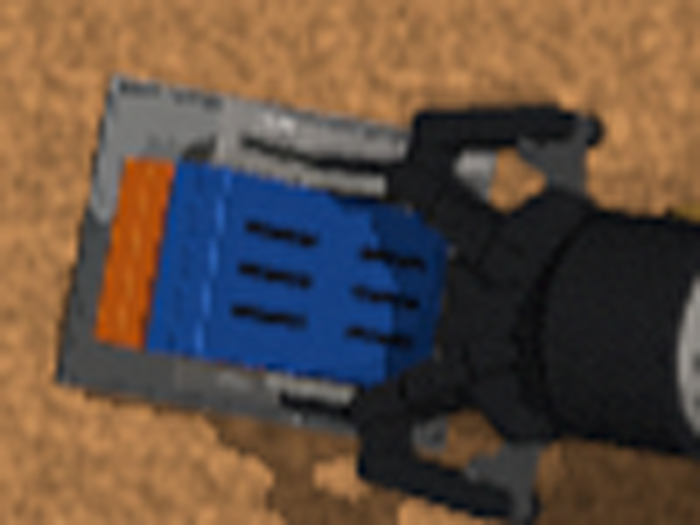

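Run:
```python
from h import *
info();info()
Rp=frame(RZ.apply([1,0,0]),RZ.apply([0,S,-S]))
delta(TR(tray_in_rack(0,.072,.026)),Rp)
```

```text
t 4.5 p [ 0.4693 -0.1502  0.1175] x [ 0.986 -0.165  0.011] z [ 0.124  0.692 -0.711] j [-0.818  0.261  1.596  0.614  1.774 -0.684] F [-0.1 -0.1 -0.6] M [-0.43  0.05  0.02] g 0.729
t 4.5 p [ 0.4693 -0.1502  0.1175] x [ 0.986 -0.165  0.011] z [ 0.124  0.692 -0.711] j [-0.818  0.261  1.596  0.614  1.774 -0.684] F [-0.1 -0.1 -0.6] M [-0.43  0.05  0.02] g 0.729
shift [-0.0022, 0.0107, 0.0122] turn [0.005, -0.003, 0.013] rows 0.3 0.1
```

Call:
jog_arm(
  series=[
    [1, -0.001, 0.005, 0.004, 0.005, -0.003, 0.013],
    [1, -0.001, 0.005, 0.006, 0.005, -0.003, 0.013],
    [1, -0.001, 0.005, 0.006, 0.005, -0.003, 0.013],
  ],
)

```text
time_s: 4.8
position: [0.4677, -0.1494, 0.108]
ee_rot: [0.92, -0.081, 0.032, -0.382]
wrist_force: [-0.1, -0.1, -0.7]
grip_width: 0.733
```

Run:
```python
from h import *
s=Cam("side");s.crop(270,200,370,300,6,"h_side.png")
t=Cam("top");t.crop(296,180,396,255,7,"h_top.png")
log();info()
Rp=frame(RZ.apply([1,0,0]),RZ.apply([0,S,-S]))
delta(TR(tray_in_rack(0,.072,.026)),Rp)
```

```text
t 4.9 p [ 0.4679 -0.1494  0.1082] x [ 0.985 -0.173 -0.003] z [ 0.121  0.698 -0.706] j [-0.82   0.274  1.604  0.613  1.766 -0.681] F [ 0.5 -0.4 -0.2] M [-0.49  0.06  0.02] g 0.732
shift [-0.0004, 0.0046, 0.0051] turn [-0.002, 0.001, -0.003] rows 0.1 0.0
```

View pics/h_side.png

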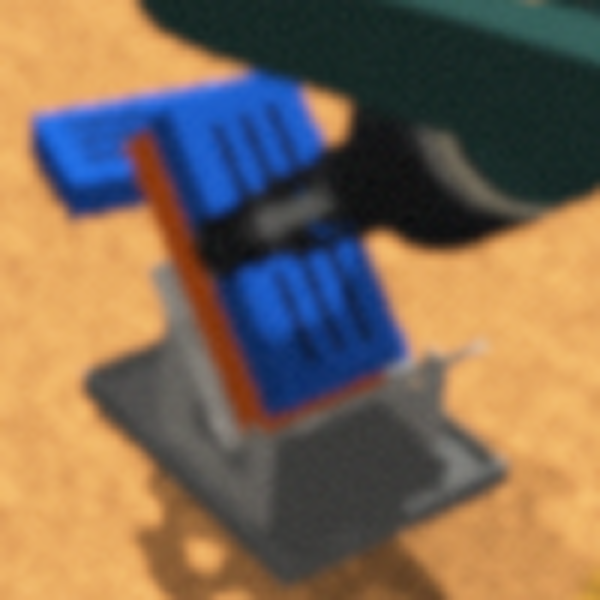

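View pics/h_top.png

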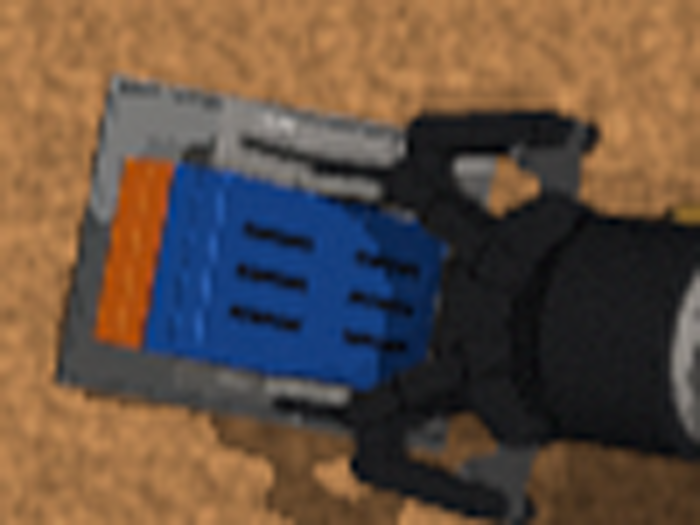

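The blue tray lines up with the orange one. In the top crop the end edges run (125,158)→(172,165) and (97,343)→(145,350), so they are continuous to within about 1 mm. Now I ease it down.

Call:
jog_arm(
  series=[
    [1, 0, 0.002, 0.001, 0, 0, 0],
    [1, 0, 0.003, 0.001, 0, 0, 0],
    [1, 0, 0.004, 0.002, 0, 0, 0],
    [1, 0, 0.004, 0.002, 0, 0, 0],
  ],
)

```text
time_s: 5.3
position: [0.4675, -0.1504, 0.1037]
ee_rot: [0.92, -0.081, 0.032, -0.382]
wrist_force: [-0.1, 0.3, -0.3]
grip_width: 0.734
```

Run:
```python
from h import *
s=Cam("side");s.crop(270,200,370,300,6,"i_side.png")
log();info()
p,R,q=st();print("F tool",R.inv().apply(q["wrist_force"]).round(2))
Rp=frame(RZ.apply([1,0,0]),RZ.apply([0,S,-S]))
delta(TR(tray_in_rack(0,.072,.026)),Rp)
```

```text
t 5.35 p [ 0.4675 -0.1504  0.1038] x [ 0.985 -0.173 -0.003] z [ 0.12   0.698 -0.706] j [-0.821  0.28   1.607  0.611  1.76  -0.687] F [ 0.4  0.2 -1.6] M [-0.46  0.11 -0.09] g 0.728
F tool [0.36 0.89 1.31]
shift [-0.0003, 0.0008, 0.0028] turn [-0.002, 0.001, -0.003] rows 0.1 0.0
```

View pics/i_side.png

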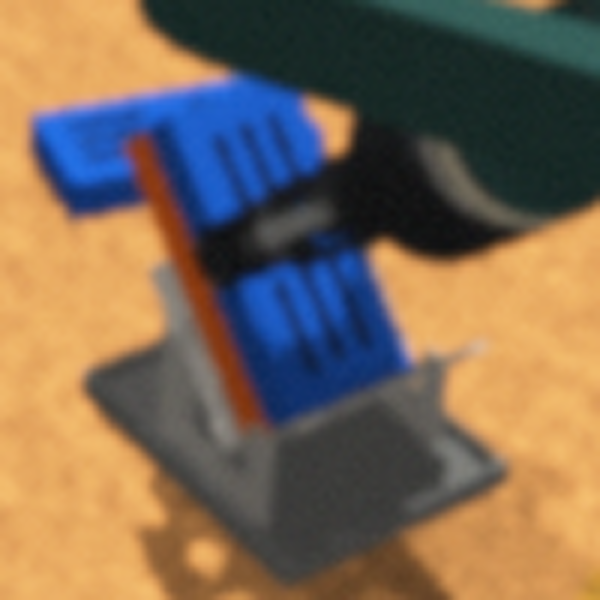

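Call:
jog_arm(
  series=[
    [1, 0, 0.001, 0, 0, 0, 0],
    [1, 0, 0.002, 0, 0, 0, 0],
    [1, 0, 0.002, 0, 0, 0, 0],
  ],
)

```text
time_s: 5.65
position: [0.4674, -0.1514, 0.103]
ee_rot: [0.92, -0.08, 0.032, -0.383]
wrist_force: [-0.3, 2.8, 1.0]
grip_width: 0.736
```

Run:
```python
from h import *
info()
p,R,q=st();print("F tool",R.inv().apply(q["wrist_force"]).round(2))
```

```text
t 5.65 p [ 0.4674 -0.1514  0.103 ] x [ 0.985 -0.173 -0.002] z [ 0.121  0.699 -0.705] j [-0.823  0.283  1.606  0.611  1.76  -0.69 ] F [-0.3  2.8  1. ] M [ 0.    0.06 -0.01] g 0.736
F tool [-0.8  -2.58  1.21]
```

Call:
jog_arm(
  series=[
    [1, 0, 0.001, 0.001, 0, 0, 0],
    [1, 0, 0.002, 0.001, 0, 0, 0],
    [1, 0, 0.002, 0.001, 0, 0, 0],
  ],
)

```text
time_s: 5.95
position: [0.4676, -0.151, 0.1026]
ee_rot: [0.919, -0.08, 0.032, -0.384]
wrist_force: [-0.6, 5.3, 7.7]
grip_width: 0.734
```

Run:
```python
from h import *
info()
p,R,q=st();print("F tool",R.inv().apply(q["wrist_force"]).round(2))
Rp=frame(RZ.apply([1,0,0]),RZ.apply([0,S,-S]))
delta(TR(tray_in_rack(0,.072,.026)),Rp)
```

```text
t 5.95 p [ 0.4676 -0.151   0.1026] x [ 0.985 -0.171 -0.002] z [ 0.121  0.701 -0.703] j [-0.823  0.285  1.606  0.614  1.761 -0.693] F [-0.6  5.3  7.7] M [ 0.98  0.15 -0.05] g 0.734
F tool [-1.54 -9.08 -1.77]
shift [-0.0005, -0.0005, 0.0024] turn [-0.006, 0.002, -0.001] rows 0.0 0.0
```

Call:
jog_arm(
  series=[
    [1, 0, -0.001, 0.001, 0, 0, 0],
    [1, 0, -0.001, 0.002, 0, 0, 0],
    [1, 0, -0.001, 0.002, 0, 0, 0],
  ],
)

```text
time_s: 6.25
position: [0.4681, -0.1497, 0.1012]
ee_rot: [0.92, -0.08, 0.033, -0.383]
wrist_force: [0.2, 3.2, 5.2]
grip_width: 0.734
```

Run:
```python
from h import *
info()
p,R,q=st();print("F tool",R.inv().apply(q["wrist_force"]).round(2))
Rp=frame(RZ.apply([1,0,0]),RZ.apply([0,S,-S]))
delta(TR(tray_in_rack(0,.072,.026)),Rp)
s=Cam("side");s.crop(270,200,370,300,6,"j_side.png")
```

```text
t 6.25 p [ 0.4681 -0.1497  0.1012] x [ 0.985 -0.172 -0.001] z [ 0.121  0.699 -0.704] j [-0.821  0.284  1.609  0.613  1.756 -0.692] F [0.2 3.2 5.2] M [ 0.56  0.07 -0.12] g 0.734
F tool [-0.31 -5.94 -1.44]
shift [-0.0008, -0.0006, 0.0004] turn [-0.004, 0.001, -0.001] rows 0.0 0.0
```

View pics/j_side.png

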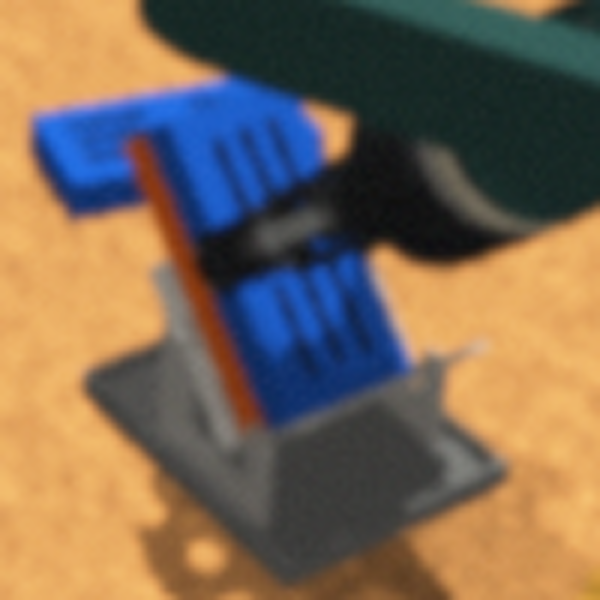

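Call:
jog_arm(
  series=[
    [1, 0, 0, 0.001, 0, 0, 0],
    [1, 0, 0, 0.002, 0, 0, 0],
    [1, 0, 0, 0.003, 0, 0, 0],
    [1, 0, 0, 0.003, 0, 0, 0],
  ],
)

```text
time_s: 6.7
position: [0.4684, -0.1493, 0.1007]
ee_rot: [0.92, -0.08, 0.033, -0.382]
wrist_force: [-4.8, -2.0, 11.7]
grip_width: 0.734
```

Run:
```python
from h import *
info()
p,R,q=st();print("F tool",R.inv().apply(q["wrist_force"]).round(2))
Rp=frame(RZ.apply([1,0,0]),RZ.apply([0,S,-S]))
delta(TR(tray_in_rack(0,.072,.026)),Rp)
```

```text
t 6.7 p [ 0.4684 -0.1493  0.1007] x [ 0.985 -0.173  0.   ] z [ 0.122  0.698 -0.706] j [-0.819  0.282  1.611  0.613  1.752 -0.692] F [-4.8 -2.  11.7] M [0.77 0.32 0.12] g 0.734
F tool [ -4.43  -6.31 -10.18]
shift [-0.0009, -0.0006, -0.0003] turn [-0.002, -0.001, -0.0] rows 0.0 0.0
```

Call:
jog_arm(
  series=[
    [0.12, 0, 0, 0, 0, 0, 0],
    [0.12, 0, 0, 0, 0, 0, 0],
    [0.12, 0, 0, 0, 0, 0, 0],
  ],
  squeeze=20,
)

```text
time_s: 7.0
position: [0.4679, -0.1484, 0.0971]
ee_rot: [0.92, -0.081, 0.032, -0.382]
wrist_force: [-0.8, 0.9, -0.7]
grip_width: 0.879
```

Run:
```python
from h import *
info()
p,R,q=st();print("F tool",R.inv().apply(q["wrist_force"]).round(2))
s=Cam("side");s.crop(270,200,370,300,6,"k_side.png")
t=Cam("top");t.crop(296,180,396,255,7,"k_top.png")
```

```text
t 7.0 p [ 0.4679 -0.1484  0.0971] x [ 0.985 -0.173 -0.003] z [ 0.12   0.698 -0.706] j [-0.818  0.285  1.615  0.611  1.747 -0.693] F [-0.8  0.9 -0.7] M [-0.3   0.11  0.02] g 0.879
F tool [-0.94 -0.03  0.99]
```

View pics/k_side.png

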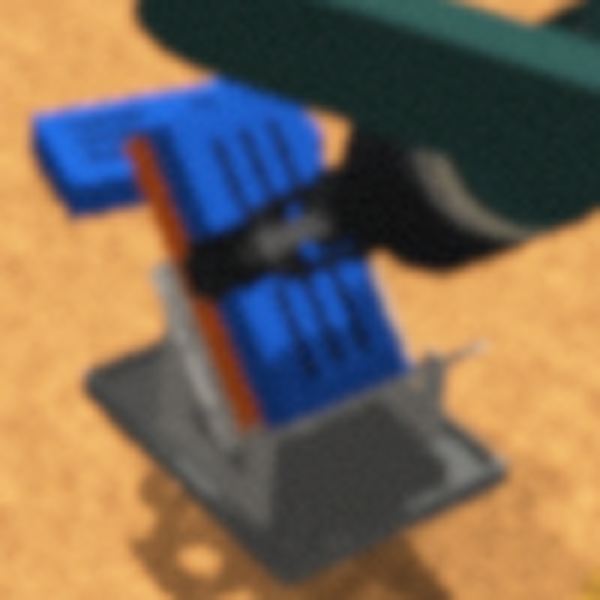

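View pics/k_top.png

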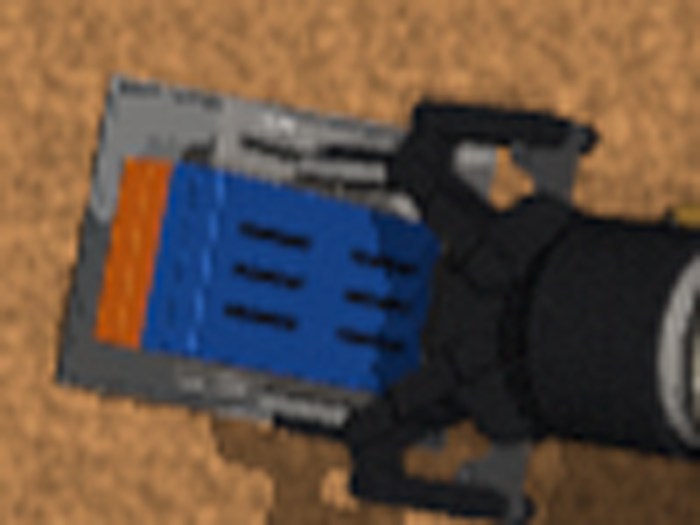

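Call:
jog_arm(
  series=[
    [0.1, 0, 0, 0.008, 0, 0, 0],
    [0.1, 0, 0, 0.015, 0, 0, 0],
    [1, 0, 0, 0.015, 0, 0, 0],
    [1, 0, 0, 0.015, 0, 0, 0],
    [1, 0, 0, 0.015, 0, 0, 0],
  ],
  squeeze=20,
)

```text
time_s: 7.6
position: [0.4698, -0.1375, 0.0868]
ee_rot: [0.92, -0.081, 0.032, -0.382]
wrist_force: [2.1, 0.6, -2.1]
grip_width: 0.741
```

Run:
```python
from h import *
info()
p,R,q=st();print("F tool",R.inv().apply(q["wrist_force"]).round(2))
s=Cam("side");s.crop(270,200,370,300,6,"l_side.png")
t=Cam("top");t.crop(296,180,396,255,7,"l_top.png")
```

```text
t 7.6 p [ 0.4698 -0.1375  0.0868] x [ 0.985 -0.173 -0.003] z [ 0.12   0.698 -0.706] j [-0.803  0.287  1.637  0.616  1.72  -0.694] F [ 2.1  0.6 -2.1] M [-0.33 -0.06 -0.21] g 0.741
F tool [1.99 0.86 2.17]
```

View pics/l_side.png

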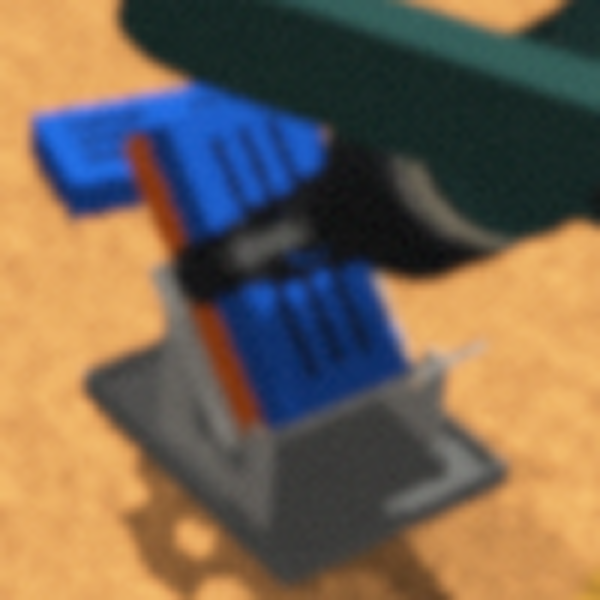

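Call:
jog_arm(
  series=[
    [0, 0, 0, 0, 0, 0, 0],
    [0, 0, 0, 0, 0, 0, 0],
    [0, 0, 0, -0.03, 0, 0, 0],
    [0, 0, 0, -0.07, 0, 0, 0],
    [0, 0, 0, -0.11, 0, 0, 0],
  ],
  squeeze=60,
)

```text
time_s: 8.2
position: [0.456, -0.2151, 0.1656]
ee_rot: [0.92, -0.081, 0.032, -0.382]
wrist_force: [0.8, -1.1, 0.6]
grip_width: 1.003
```

```bash
python3 - <<'E'
from h import *
log();info()
s=Cam("side");s.crop(270,200,370,300,6,"m_side.png")
t=Cam("top");t.crop(296,180,396,255,7,"m_top.png")
E
cat > fk.py <<'E'
from h import *
from scipy.optimize import least_squares
def fk(q,P):
    h,a1,d,L2,e,L3,Lt,d2=P
    Rz=lambda a:Rn.from_euler("z",a);Ry=lambda a:Rn.from_euler("y",a)
    R=Rz(q[0]);p=R.apply([a1,d,h]);R=R*Ry(q[1]);p=p+R.apply([0,0,L2]);R=R*Ry(q[2]);p=p+R.apply([e,d2,L3])
    R=R*Rz(q[3])*Ry(q[4]);p=p+R.apply([0,0,Lt]);R=R*Rz(q[5]);return p,R
E
python3 - <<'E'
from fk import *
D=[eval(l) for l in open("log.txt")]
for j,p,q in D:
    P,R=fk(j,[0]*8);M=(Rn.from_quat(q).inv()*R);print(M.as_rotvec().round(3))
f=lambda P:np.concatenate([fk(j,P)[0]-p for j,p,q in D]+[.01*(P-np.array([.25,0,.05,.4,0,.35,.2,0]))])
o=least_squares(f,[.25,0,.05,.4,0,.35,.2,0]);print(o.x.round(3));print((o.fun[:-8].reshape(-1,3)*1e3).round(1).tolist())
E
```

```text
t 8.2 p [ 0.456  -0.2151  0.1656] x [ 0.985 -0.172 -0.004] z [ 0.12   0.698 -0.706] j [-0.908  0.296  1.452  0.593  1.923 -0.678] F [ 0.8 -1.1  0.6] M [-0.36  0.08  0.02] g 1.003
[-0.     0.     3.142]
[ 0.    -0.    -3.142]
[ 0.    -0.    -3.142]
[ 0.    -0.    -3.142]
[ 0.    -0.    -3.142]
[-0.     0.     3.142]
[ 0.    -0.    -3.142]
[ 0.    -0.    -3.142]
[-0.     0.    -3.142]
[-0.    -0.    -3.142]
[ 0.     0.    -3.142]
[0.153 0.    0.053 0.449 0.101 0.5   0.325 0.003]
[[-0.0, -0.0, -0.0], [0.0, 0.0, -0.0], [0.0, 0.0, 0.0], [0.0, 0.0, 0.0], [0.0, 0.0, 0.0], [0.0, -0.0, -0.0], [-0.0, 0.0, 0.0], [-0.0, -0.0, 0.0], [-0.0, -0.0, 0.0], [-0.0, -0.0, 0.0], [-0.0, 0.0, 0.0]]
```

View pics/m_side.png

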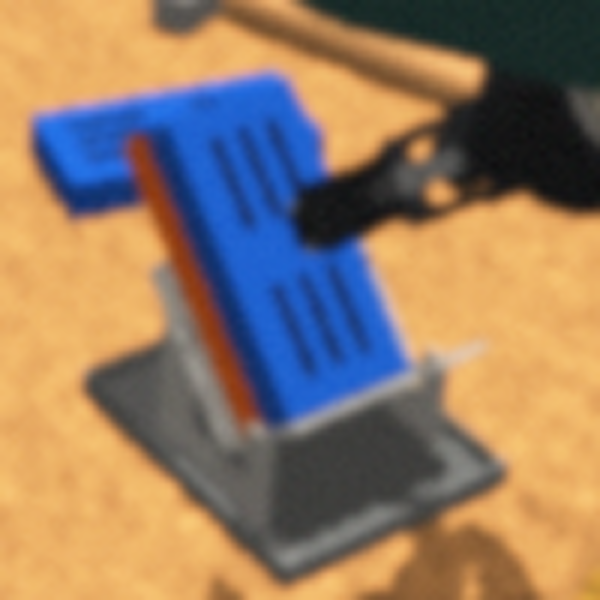

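View pics/m_top.png

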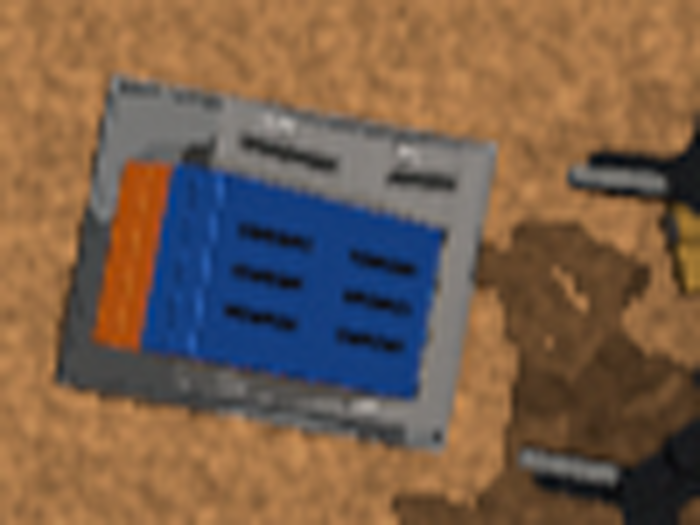

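```bash
cat >> fk.py <<'E'
PAR=None
def params():
    global PAR
    D=[eval(l) for l in open("log.txt")]
    f=lambda P:np.concatenate([fk(j,P)[0]-p for j,p,q in D]+[1e-5*(P-np.array([.15,0,.05,.45,.1,.5,.32,0]))])
    PAR=least_squares(f,[.15,0,.05,.45,.1,.5,.32,0]).x
    return PAR
LO=np.array([-3.1,-.76,.27,-1.08,.17,-2.57]);HI=np.array([3.1,2.03,2.55,4.22,2.65,2.57])
def ik(p,R,seeds=None,n=12):
    if PAR is None: params()
    best=[];rng=np.random.default_rng(0)
    seeds=list(seeds) if seeds is not None else [rng.uniform(LO*.6+HI*.4,HI*.6+LO*.4) for _ in range(n)]
    def g(q):
        P,Q=fk(q,PAR);Q=Q*Rn.from_euler("z",np.pi);return np.r_[P-p,.3*(R.inv()*Q).as_rotvec()]
    for s0 in seeds:
        o=least_squares(g,np.clip(s0,LO+.01,HI-.01),bounds=(LO,HI))
        if np.linalg.norm(o.fun)<1e-4 and not any(np.linalg.norm(o.x-b)<.05 for b in best): best.append(o.x)
    return best
def Rend(phi,flip): # tool z down slope (yawed phi in tray plane), x = +-normal
    z=np.array([np.sin(phi),0,0])+np.cos(phi)*np.array([0,-S,-S]);n=np.array([0,-S,S])
    return frame(RZ.apply(n*(1 if flip else -1)),RZ.apply(z))
E
python3 - <<'E'
from fk import *
print(params().round(4))
for phi in (0,):
  for dz in (0,.12):
    for fl in (0,1):
      p=TR(tray_in_rack(0,.090,.022))+[0,0,dz]
      for b in ik(p,Rend(phi,fl),n=25): print(phi,dz,fl,b.round(2),"margin",np.minimum(b-LO,HI-b).min().round(2))
E
```

```text
[0.1526 0.     0.0533 0.449  0.1007 0.4998 0.3248 0.0033]
0 0 0 [ 0.07  0.16  1.73 -0.76  1.51 -1.17] margin 0.32
0 0 1 [ 0.07  0.16  1.73 -0.76  1.51  1.97] margin 0.32
0 0.12 0 [ 0.07  0.06  1.6  -0.76  1.68 -1.34] margin 0.32
0 0.12 1 [ 0.07  0.06  1.6  -0.76  1.68  1.8 ] margin 0.32
```

Run:
```python
from fk import *
Rd=frame(RZ.apply([0,1,0]),[0,0,-1])
for p in ([.45,-.2,.34],[.45,-.06,.36]):
    delta(p,Rd);print([b.round(2) for b in ik(np.array(p),Rd)])
```

```text
shift [-0.0101, -0.133, -0.1094] turn [-0.605, -0.615, -1.485] rows 3.5 11.5
[array([-0.53, -0.04,  1.28, -0.  ,  1.89, -1.93])]
shift [-0.0347, -0.2451, -0.0268] turn [-0.605, -0.615, -1.485] rows 5.0 11.5
[array([-0.26, -0.12,  1.32, -0.  ,  1.94, -1.66])]
```

Call:
jog_arm(
  series=[
    [0, -0.01, -0.133, -0.11, -0.605, -0.615, -1.485],
    [0, -0.01, -0.133, -0.11, -0.605, -0.615, -1.485],
    [0, -0.01, -0.133, -0.11, -0.605, -0.615, -1.485],
    [0, -0.035, -0.245, -0.027, -0.605, -0.615, -1.485],
    [0, -0.035, -0.245, -0.027, -0.605, -0.615, -1.485],
  ],
)

```text
time_s: 8.8
position: [0.45, -0.1034, 0.344]
ee_rot: [0.935, 0.264, 0.021, -0.235]
wrist_force: [0.9, 0.8, -0.7]
grip_width: 0.999
```

Run:
```python
from fk import *
info()
pe=TR(tray_in_rack(0,.20,.030));print(pe)
delta(np.array([.46,-.03,.30]),Rend(0,0)); delta(pe,Rend(0,0))
```

```text
t 8.8 p [ 0.45   -0.1034  0.344 ] x [0.86  0.484 0.163] z [-0.086  0.451 -0.888] j [-0.587  0.061  1.248  0.4    2.141 -0.972] F [ 0.9  0.8 -0.7] M [-0.23 -0.05 -0.  ] g 0.999
[ 0.48256759 -0.06256377  0.19463456]
shift [0.037, -0.0311, 0.0714] turn [-0.67, -1.077, -0.666] rows 1.7 9.6
shift [0.0234, 0.0499, 0.1483] turn [-0.67, -1.077, -0.666] rows 3.2 9.6
```

Call:
jog_arm(
  series=[
    [0, 0.037, -0.031, 0.071, -0.67, -1.077, -0.666],
    [0, 0.037, -0.031, 0.071, -0.67, -1.077, -0.666],
    [0, 0.037, -0.031, 0.071, -0.67, -1.077, -0.666],
    [0, 0.037, -0.031, 0.071, -0.67, -1.077, -0.666],
    [0, 0.037, -0.031, 0.071, -0.67, -1.077, -0.666],
  ],
)

```text
time_s: 9.3
position: [0.4598, -0.0299, 0.2993]
ee_rot: [0.87, 0.467, -0.155, 0.017]
wrist_force: [-0.5, -0.4, -0.7]
grip_width: 0.998
```

Run:
```python
from fk import *
info()
pe=TR(tray_in_rack(0,.20,.022))
delta(np.array([.46,-.03,.30]),Rend(0,0)); delta(pe,Rend(0,0))
```

```text
t 9.3 p [ 0.4598 -0.0299  0.2993] x [ 0.515  0.808 -0.286] z [-0.254 -0.175 -0.951] j [-0.055  0.067  1.29  -0.212  2.027 -1.111] F [-0.5 -0.4 -0.7] M [ 0.01 -0.11  0.02] g 0.998
shift [-0.0002, 0.0002, -0.0007] turn [-0.321, -0.51, -0.313] rows 0.0 4.5
shift [0.0219, 0.0475, 0.1036] turn [-0.321, -0.51, -0.313] rows 2.3 4.5
```

Call:
jog_arm(
  series=[
    [0, 0, 0, 0, -0.321, -0.51, -0.313],
    [0, 0, 0, 0, -0.321, -0.51, -0.313],
    [0, 0.022, 0.047, 0.104, -0.321, -0.51, -0.313],
    [0, 0.022, 0.047, 0.104, -0.321, -0.51, -0.313],
    [0, 0.022, 0.047, 0.104, -0.321, -0.51, -0.313],
  ],
)

```text
time_s: 9.8
position: [0.4799, -0.0564, 0.1815]
ee_rot: [0.705, 0.596, -0.297, 0.242]
wrist_force: [-0.5, -0.2, -1.1]
grip_width: 0.999
```

Run:
```python
from fk import *
s=Cam("side");s.crop(255,180,375,300,5,"n_side.png")
t=Cam("top");t.crop(236,170,376,260,5,"n_top.png")
info();log()
delta(TR(tray_in_rack(0,.20,.022)),Rend(0,0));delta(TR(tray_in_rack(0,.09,.022)),Rend(0,0))
```

```text
t 9.9 p [ 0.4797 -0.0562  0.1827] x [ 0.114  0.698 -0.707] z [-0.133 -0.694 -0.707] j [ 0.21   0.158  1.582 -0.719  1.723 -1.184] F [0.1 0.3 0.3] M [ 0.31 -0.07  0.03] g 1.001
shift [-0.0046, 0.0039, -0.0044] turn [-0.011, -0.0, 0.007] rows 0.1 0.1
shift [-0.0046, 0.0051, 0.1056] turn [-0.011, -0.0, 0.007] rows 2.1 0.1
```

View pics/n_side.png

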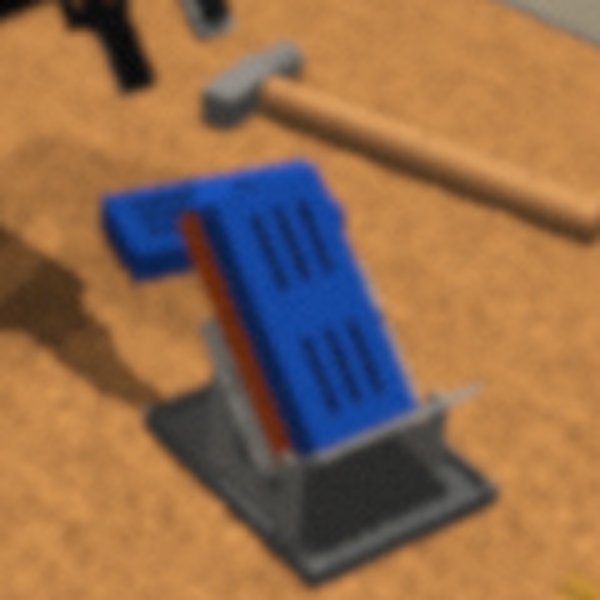

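View pics/n_top.png

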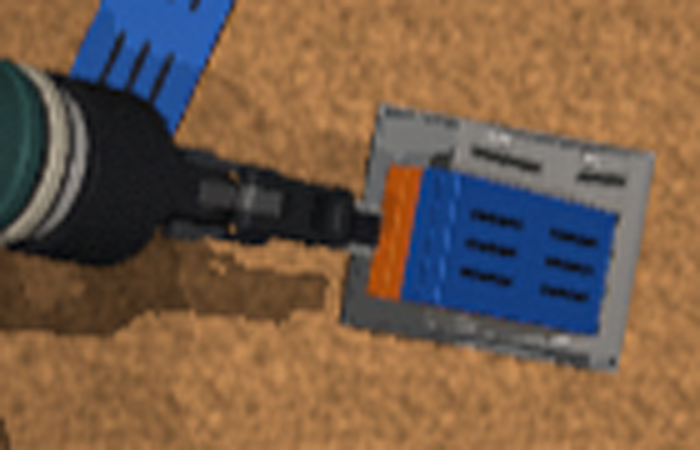

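Call:
jog_arm(
  series=[
    [0, -0.005, 0.005, 0.03, -0.011, 0, 0.007],
    [0, -0.005, 0.005, 0.06, -0.011, 0, 0.007],
    [0, -0.005, 0.005, 0.085, -0.011, 0, 0.007],
    [0, -0.005, 0.005, 0.1, -0.011, 0, 0.007],
    [0, -0.005, 0.005, 0.1, -0.011, 0, 0.007],
  ],
)

```text
time_s: 10.4
position: [0.4743, -0.1319, 0.1213]
ee_rot: [0.711, 0.591, -0.288, 0.248]
wrist_force: [0.4, 1.1, 0.7]
grip_width: 1.002
```

Run:
```python
from fk import *
s=Cam("side");s.crop(255,180,375,300,5,"o_side.png")
t=Cam("top");t.crop(236,170,376,260,5,"o_top.png")
info();log()
delta(TR(tray_in_rack(0,.09,.022)),Rend(0,0))
q=RZ.inv().apply(np.array([.4698,-.1375,.0868])-[.4679,-.1465,0]);print("squeeze u",q)
```

```text
t 10.5 p [ 0.4758 -0.1308  0.1227] x [ 0.136  0.698 -0.703] z [-0.113 -0.694 -0.711] j [ 0.074  0.156  1.712 -0.755  1.519 -1.175] F [-0.4 -0.2 -0.1] M [ 0.24 -0.05  0.01] g 0.999
shift [0.0054, -0.0052, 0.0107] turn [0.008, -0.005, -0.014] rows 0.3 0.1
squeeze u [0.00032239 0.00919272 0.0868    ]
```

View pics/o_side.png

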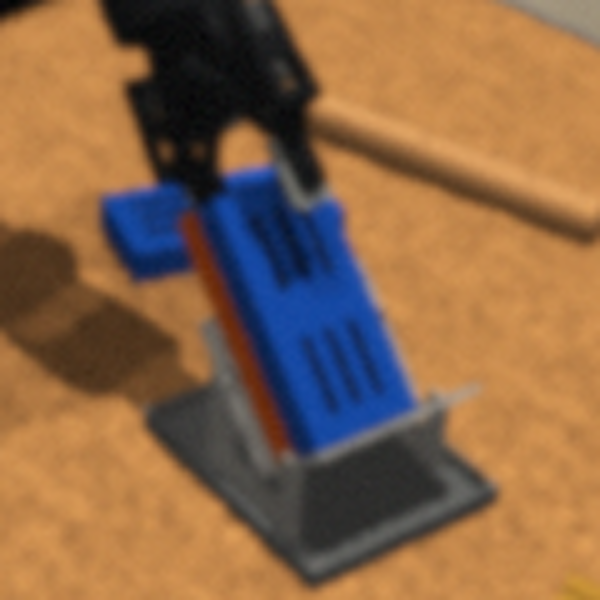

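View pics/o_top.png

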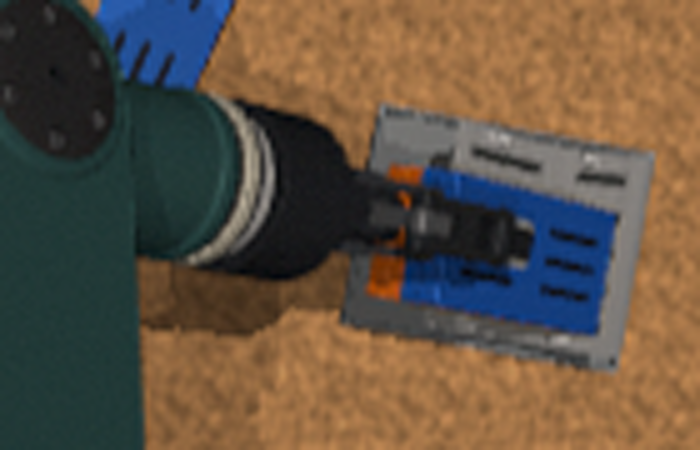

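Call:
jog_arm(
  series=[
    [0, 0.005, -0.005, 0.005, 0.008, -0.005, -0.008],
    [0, 0.005, -0.005, 0.01, 0.008, -0.005, -0.008],
    [0, 0.005, -0.005, 0.01, 0.008, -0.005, -0.008],
    [0, 0.005, -0.005, 0.01, 0.008, -0.005, -0.008],
  ],
)

```text
time_s: 10.9
position: [0.4697, -0.1332, 0.1106]
ee_rot: [0.708, 0.593, -0.293, 0.247]
wrist_force: [-0.0, 0.7, -0.4]
grip_width: 0.998
```

Run:
```python
from fk import *
info();log()
delta(TR(tray_in_rack(0,.09,.022)),Rend(0,0))
```

```text
t 10.9 p [ 0.4697 -0.1332  0.1106] x [ 0.124  0.696 -0.708] z [-0.122 -0.697 -0.707] j [ 0.071  0.165  1.732 -0.759  1.507 -1.168] F [-0.   0.7 -0.4] M [ 0.29 -0.1   0.01] g 0.998
shift [-0.0007, 0.0006, -0.0002] turn [-0.001, 0.001, -0.003] rows 0.0 0.0
```

Call:
jog_arm(
  series=[
    [1, 0, 0, 0, 0, 0, 0],
    [1, 0, 0, 0, 0, 0, 0],
    [1, 0, 0, 0, 0, 0, 0],
    [1, 0, 0, 0, 0, 0, 0],
    [1, 0, 0, 0, 0, 0, 0],
  ],
  squeeze=25,
)

```text
time_s: 11.4
position: [0.4698, -0.1336, 0.1111]
ee_rot: [0.708, 0.593, -0.293, 0.247]
wrist_force: [-0.5, -0.7, 2.0]
grip_width: 0.512
```

Run:
```python
from fk import *
info()
p,R,q=st();print("F tool",R.inv().apply(q["wrist_force"]).round(2))
s=Cam("side");s.crop(255,180,375,300,5,"p_side.png")
```

```text
t 11.4 p [ 0.4698 -0.1336  0.1111] x [ 0.125  0.695 -0.708] z [-0.122 -0.697 -0.706] j [ 0.071  0.164  1.732 -0.759  1.508 -1.168] F [-0.5 -0.7  2. ] M [ 0.04 -0.06  0.02] g 0.512
F tool [-1.93 -0.39 -0.85]
```

View pics/p_side.png

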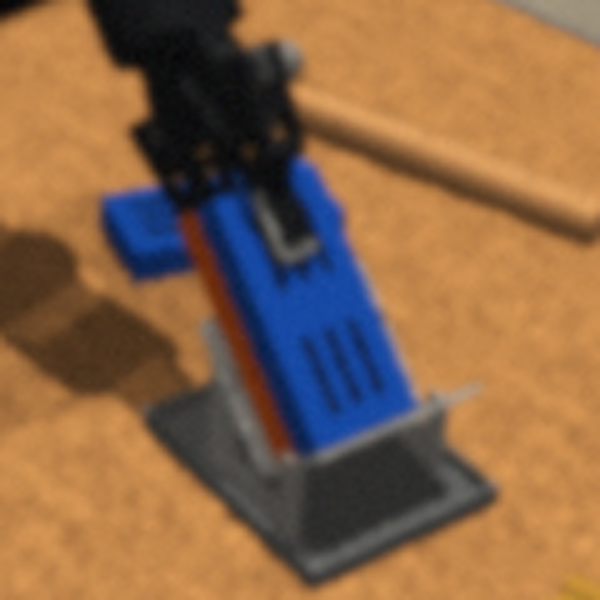

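Call:
jog_arm(
  series=[
    [1, 0, 0, 0, 0, 0, 0],
    [1, 0, 0, 0, 0, 0, 0],
    [1, 0, 0, 0, 0, 0, 0],
    [1, -0.004, 0, -0.004, 0, 0, 0],
    [1, -0.01, 0, -0.01, 0, 0, 0],
  ],
  squeeze=100,
)

```text
time_s: 11.95
position: [0.468, -0.1328, 0.1224]
ee_rot: [0.708, 0.594, -0.294, 0.244]
wrist_force: [0.8, -0.2, -4.8]
grip_width: 0.503
```

Run:
```python
from fk import *
info()
s=Cam("side");s.crop(255,180,375,300,5,"q_side.png")
```

```text
t 11.95 p [ 0.468  -0.1328  0.1224] x [ 0.122  0.698 -0.706] z [-0.126 -0.695 -0.708] j [ 0.071  0.149  1.722 -0.754  1.528 -1.189] F [ 0.8 -0.2 -4.8] M [ 0.95 -0.19  0.03] g 0.503
```

View pics/q_side.png

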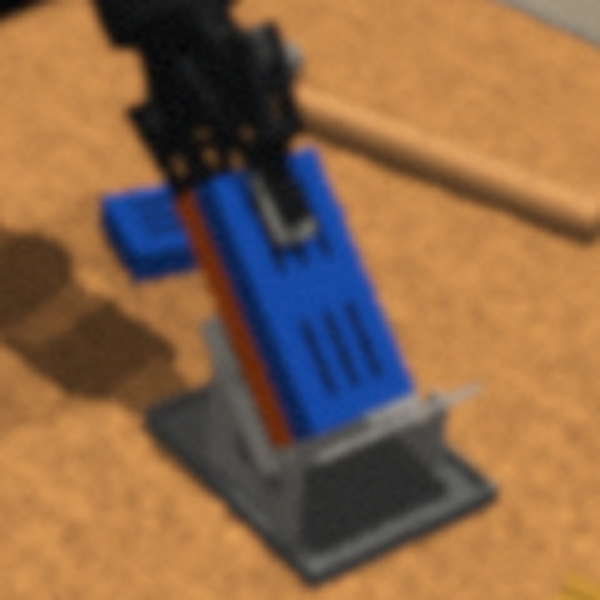

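Call:
jog_arm(
  series=[
    [1, -0.03, 0, -0.03, 0, 0, 0],
    [1, -0.055, 0, -0.055, 0, 0, 0],
    [1, -0.08, 0, -0.08, 0, 0, 0],
    [1, -0.09, 0, -0.09, 0, 0, 0],
    [1, -0.09, 0, -0.09, 0, 0, 0],
  ],
)

```text
time_s: 12.5
position: [0.4702, -0.1331, 0.2538]
ee_rot: [0.709, 0.593, -0.291, 0.248]
wrist_force: [0.4, 0.2, -5.1]
grip_width: 0.5
```

Run:
```python
from fk import *
info()
s=Cam("side");s.crop(255,130,375,300,4,"r_side.png")
p,R,_=st()
for a in (np.pi/2,np.pi): print([b.round(2) for b in ik(p,R*Rn.from_rotvec([0,0,a]))],[b.round(2) for b in ik(p,R*Rn.from_rotvec([0,0,-a]))])
```

```text
t 12.5 p [ 0.4702 -0.1331  0.2538] x [ 0.128  0.696 -0.706] z [-0.119 -0.696 -0.708] j [ 0.071  0.04   1.564 -0.766  1.716 -1.366] F [ 0.4  0.2 -5.1] M [ 0.99 -0.16  0.  ] g 0.5
[array([ 0.07,  0.04,  1.57, -0.76,  1.72,  0.2 ])] []
[array([ 0.07,  0.04,  1.57, -0.76,  1.72,  1.78])] [array([ 0.07,  0.04,  1.57, -0.76,  1.72,  1.78])]
```

View pics/r_side.png

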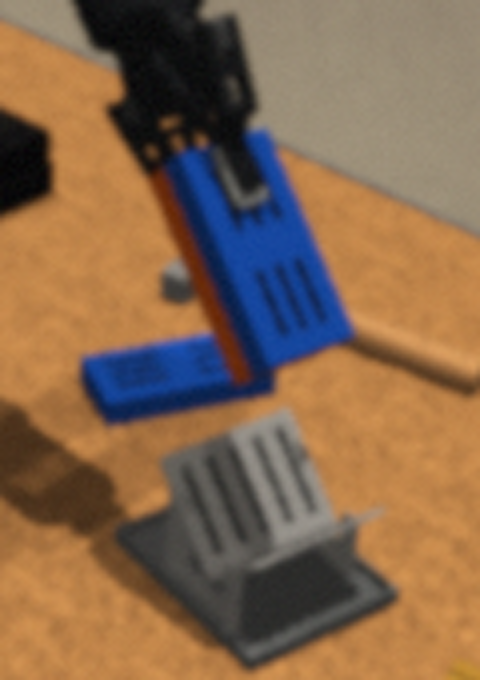

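Call:
jog_arm(
  series=[
    [1, 0, 0, 0, 0, 0, 0.06],
    [1, 0, 0, 0, 0, 0, 0.17],
    [1, 0, 0, 0, 0, 0, 0.29],
    [1, 0, 0, 0, 0, 0, 0.42],
    [1, 0, 0, 0, 0, 0, 0.55],
  ],
)

```text
time_s: 13.05
position: [0.4682, -0.133, 0.2481]
ee_rot: [0.843, 0.378, -0.217, 0.316]
wrist_force: [-0.3, 0.5, -3.2]
grip_width: 0.501
```

Call:
jog_arm(
  series=[
    [1, 0, 0, 0, 0, 0, 0.13],
    [1, 0, 0, 0, 0, 0, 0.26],
    [1, 0, 0, 0, 0, 0, 0.39],
    [1, 0, 0, 0, 0, 0, 0.52],
    [1, 0, 0, 0, 0, 0, 0.65],
  ],
)

```text
time_s: 13.55
position: [0.4682, -0.133, 0.2481]
ee_rot: [0.919, 0.089, -0.105, 0.368]
wrist_force: [0.7, -0.5, -3.6]
grip_width: 0.504
```

Run:
```python
from fk import *
info()
s=Cam("side");s.crop(255,130,375,300,4,"s_side.png")
```

```text
t 13.55 p [ 0.4682 -0.133   0.2481] x [ 0.962  0.086 -0.258] z [-0.127 -0.696 -0.707] j [ 0.071  0.045  1.572 -0.765  1.715 -0.161] F [ 0.7 -0.5 -3.6] M [ 0.91 -0.15 -0.01] g 0.504
```

View pics/s_side.png

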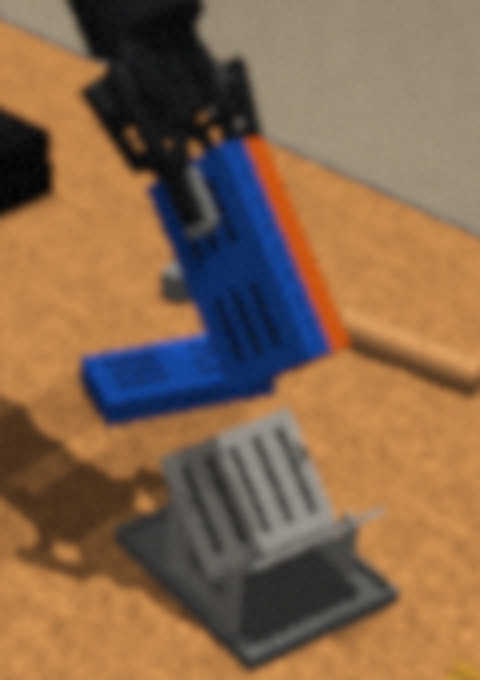

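Call:
jog_arm(
  series=[
    [1, 0, 0, 0, 0, 0, 0.13],
    [1, 0, 0, 0, 0, 0, 0.26],
    [1, 0, 0, 0, 0, 0, 0.39],
    [1, 0, 0, 0, 0, 0, 0.52],
    [1, 0, 0, 0, 0, 0, 0.65],
  ],
)

```text
time_s: 14.1
position: [0.4684, -0.133, 0.2488]
ee_rot: [0.9, -0.209, 0.019, 0.383]
wrist_force: [-0.6, -0.6, -4.5]
grip_width: 0.502
```

Call:
jog_arm(
  series=[
    [1, 0, 0, 0, 0, 0, 0.13],
    [1, 0, 0, 0, 0, 0, 0.26],
    [1, 0, 0, 0, 0, 0, 0.39],
    [1, 0, 0, 0, 0, 0, 0.52],
    [1, 0, 0, 0, 0, 0, 0.65],
  ],
)

```text
time_s: 14.6
position: [0.4684, -0.133, 0.2488]
ee_rot: [0.786, -0.485, 0.14, 0.357]
wrist_force: [0.3, -0.1, -4.5]
grip_width: 0.504
```

Run:
```python
from fk import *
info()
p,R,_=st();delta(p,Rend(0,1))
```

```text
t 14.6 p [ 0.4684 -0.133   0.2488] x [ 0.49  -0.663  0.566] z [-0.126 -0.696 -0.707] j [ 0.071  0.045  1.571 -0.765  1.715  1.137] F [ 0.3 -0.1 -4.5] M [ 0.91 -0.17 -0.02] g 0.504
shift [0.0, 0.0, 0.0] turn [0.005, 0.001, 0.64] rows 0.0 4.3
```

Call:
jog_arm(
  series=[
    [1, 0, 0, 0, 0, 0, 0.13],
    [1, 0, 0, 0, 0, 0, 0.26],
    [1, 0, 0, 0, 0, 0, 0.39],
    [1, 0, 0, 0, 0, 0, 0.52],
    [1, 0, 0, 0, 0, 0, 0.64],
  ],
)

```text
time_s: 15.1
position: [0.4684, -0.133, 0.2488]
ee_rot: [-0.594, 0.708, -0.245, -0.295]
wrist_force: [-0.8, -0.5, -4.3]
grip_width: 0.501
```

Run:
```python
from fk import *
s=Cam("side");s.crop(255,130,375,300,4,"t_side.png")
t=Cam("top");t.crop(236,170,396,260,5,"t_top.png")
info();
delta(TR(tray_in_rack(0,.12,.05)),Rend(0,1))
```

```text
t 15.2 p [ 0.4685 -0.1331  0.2492] x [-0.117 -0.697  0.708] z [-0.126 -0.696 -0.707] j [ 0.071  0.044  1.57  -0.765  1.716  1.772] F [ 0.4  0.3 -4. ] M [ 0.89 -0.18 -0.04] g 0.5
shift [-0.0694, -0.0023, 0.0677] turn [0.004, -0.001, 0.004] rows 1.9 0.0
```

View pics/t_side.png

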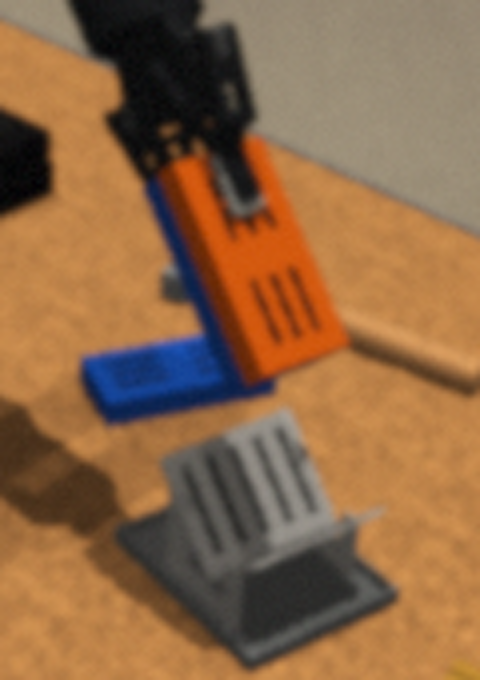

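View pics/t_top.png

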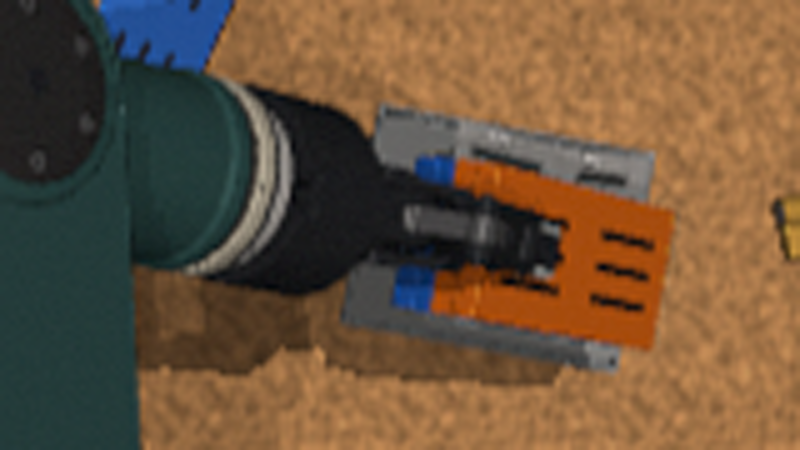

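Run:
```python
from fk import *
delta(TR(tray_in_rack(.004,.11,.042)),Rend(0,1))
```

```text
shift [-0.0774, -0.0064, 0.0777] turn [0.004, -0.001, 0.004] rows 2.2 0.0
```

Call:
jog_arm(
  series=[
    [1, -0.02, -0.003, 0.02, 0.004, -0.001, 0.004],
    [1, -0.045, -0.006, 0.045, 0.004, -0.001, 0.004],
    [1, -0.065, -0.006, 0.065, 0.004, -0.001, 0.004],
    [1, -0.077, -0.006, 0.077, 0.004, -0.001, 0.004],
    [1, -0.077, -0.006, 0.077, 0.004, -0.001, 0.004],
  ],
)

```text
time_s: 15.7
position: [0.4731, -0.1343, 0.1392]
ee_rot: [-0.595, 0.707, -0.245, -0.294]
wrist_force: [0.7, 0.1, -4.5]
grip_width: 0.505
```

Run:
```python
from fk import *
s=Cam("side");s.crop(255,180,375,300,5,"u_side.png")
info();
delta(TR(tray_in_rack(.004,.092,.025)),Rend(0,1))
```

```text
t 15.75 p [ 0.4745 -0.1345  0.1418] x [-0.123 -0.696  0.708] z [-0.121 -0.697 -0.706] j [ 0.068  0.138  1.693 -0.758  1.552  1.925] F [ 0.9  0.8 -3.5] M [ 0.87 -0.18  0.01] g 0.503
shift [-0.0188, 0.0004, 0.0195] turn [-0.001, -0.001, -0.001] rows 0.5 0.0
```

View pics/u_side.png

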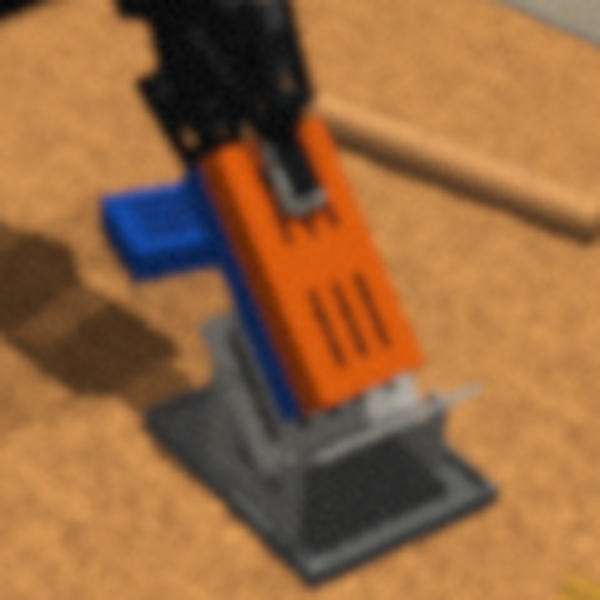

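Call:
jog_arm(
  series=[
    [1, -0.007, 0, 0.007, 0, 0, 0],
    [1, -0.012, 0, 0.012, 0, 0, 0],
    [1, -0.016, 0, 0.016, 0, 0, 0],
    [1, -0.018, 0, 0.018, 0, 0, 0],
    [1, -0.018, 0, 0.018, 0, 0, 0],
  ],
)

```text
time_s: 16.25
position: [0.4753, -0.1344, 0.1173]
ee_rot: [-0.593, 0.708, -0.248, -0.292]
wrist_force: [-0.5, -0.6, -4.2]
grip_width: 0.507
```

Run:
```python
from fk import *
info();p,R,q=st();print("F tool",R.inv().apply(q["wrist_force"]).round(2))
delta(TR(tray_in_rack(.004,.090,.022)),Rend(0,1))
```

```text
t 16.25 p [ 0.4753 -0.1344  0.1173] x [-0.127 -0.696  0.707] z [-0.119 -0.697 -0.707] j [ 0.068  0.165  1.716 -0.759  1.513  1.963] F [-0.5 -0.6 -4.2] M [ 0.93 -0.14  0.02] g 0.507
F tool [-2.47  0.41  3.49]
shift [-0.0042, 0.0012, 0.0044] turn [-0.003, 0.0, -0.005] rows 0.1 0.0
```

Call:
jog_arm(
  series=[
    [1, -0.001, 0, 0.002, 0, 0, 0],
    [1, -0.002, 0, 0.003, 0, 0, 0],
    [1, -0.003, 0, 0.004, 0, 0, 0],
    [1, -0.003, 0, 0.004, 0, 0, 0],
  ],
)

```text
time_s: 16.65
position: [0.4753, -0.1351, 0.1126]
ee_rot: [-0.593, 0.709, -0.248, -0.291]
wrist_force: [0.0, 0.4, -3.5]
grip_width: 0.504
```

Run:
```python
from fk import *
info();p,R,q=st();print("F tool",R.inv().apply(q["wrist_force"]).round(2))
delta(TR(tray_in_rack(.004,.090,.022)),Rend(0,1))
s=Cam("side");s.crop(255,180,375,300,5,"v_side.png")
```

```text
t 16.65 p [ 0.4753 -0.1351  0.1126] x [-0.127 -0.696  0.707] z [-0.119 -0.697 -0.707] j [ 0.067  0.17   1.72  -0.76   1.505  1.969] F [ 0.   0.4 -3.5] M [ 0.91 -0.15 -0.  ] g 0.504
F tool [-2.75  0.07  2.25]
shift [-0.0013, 0.0014, 0.0006] turn [-0.003, 0.0, -0.005] rows 0.0 0.0
```

View pics/v_side.png

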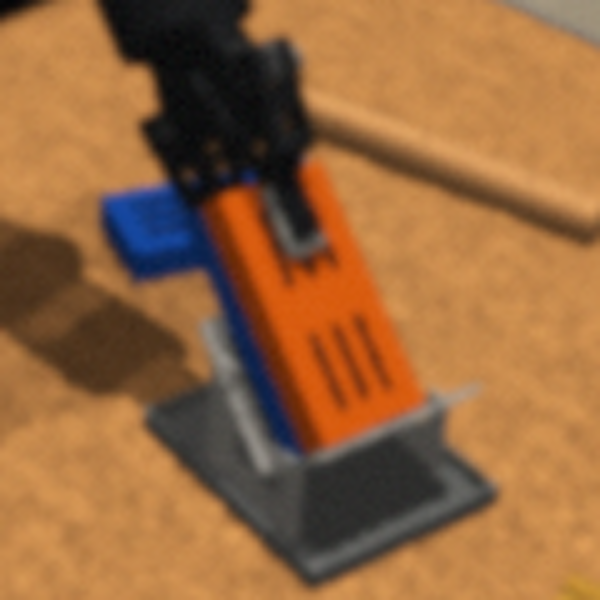

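Call:
jog_arm(
  series=[
    [1, 0, 0, 0.001, 0, 0, 0],
    [1, 0, 0, 0.0015, 0, 0, 0],
    [1, 0, 0, 0.002, 0, 0, 0],
    [1, 0, 0, 0.002, 0, 0, 0],
  ],
)

```text
time_s: 17.1
position: [0.4757, -0.1356, 0.1127]
ee_rot: [-0.593, 0.709, -0.248, -0.29]
wrist_force: [1.3, 7.0, 3.1]
grip_width: 0.5
```

Run:
```python
from fk import *
info();p,R,q=st();print("F tool",R.inv().apply(q["wrist_force"]).round(2),R.inv().apply(q["wrist_torque"]).round(2))
delta(TR(tray_in_rack(.004,.090,.022)),Rend(0,1))
```

```text
t 17.1 p [ 0.4757 -0.1356  0.1127] x [-0.129 -0.696  0.706] z [-0.117 -0.696 -0.708] j [ 0.066  0.17   1.721 -0.759  1.503  1.969] F [1.3 7.  3.1] M [ 1.14  0.32 -0.43] g 0.5
F tool [-2.91 -0.08 -7.21] [-0.67 -1.06 -0.05]
shift [-0.0017, 0.0019, 0.0004] turn [-0.004, 0.002, -0.007] rows 0.1 0.1
```

Call:
jog_arm(
  series=[
    [1, 0, 0, -0.0005, -0.006, 0, 0],
    [1, 0, 0, -0.0005, -0.012, 0, 0],
    [1, -0.001, 0, 0, -0.012, 0, 0],
    [1, -0.001, 0, 0, -0.012, 0, 0],
  ],
)

```text
time_s: 17.5
position: [0.4764, -0.1356, 0.1123]
ee_rot: [-0.591, 0.71, -0.245, -0.294]
wrist_force: [1.2, 6.0, 3.5]
grip_width: 0.502
```

Run:
```python
from fk import *
info();p,R,q=st();print("F tool",R.inv().apply(q["wrist_force"]).round(2),R.inv().apply(q["wrist_torque"]).round(2))
delta(TR(tray_in_rack(.004,.090,.022)),Rend(0,1))
```

```text
t 17.5 p [ 0.4764 -0.1356  0.1123] x [-0.129 -0.695  0.707] z [-0.128 -0.696 -0.707] j [ 0.065  0.179  1.711 -0.757  1.513  1.968] F [1.2 6.  3.5] M [ 0.67  0.09 -0.1 ] g 0.502
F tool [-1.83 -0.09 -6.78] [-0.22 -0.64 -0.08]
shift [-0.0014, 0.0025, 0.0001] turn [0.007, -0.0, -0.007] rows 0.1 0.1
```

Call:
jog_arm(
  series=[
    [1, -0.001, 0, 0, -0.006, 0, 0],
    [1, -0.002, 0, 0, -0.006, 0, 0],
    [1, -0.002, 0, 0, -0.006, 0, 0],
    [1, -0.002, 0, 0, -0.006, 0, 0],
  ],
)

```text
time_s: 17.9
position: [0.4768, -0.1349, 0.1116]
ee_rot: [-0.59, 0.711, -0.244, -0.296]
wrist_force: [0.3, 4.8, 5.2]
grip_width: 0.499
```

Run:
```python
from fk import *
info();p,R,q=st();print("F tool",R.inv().apply(q["wrist_force"]).round(2),R.inv().apply(q["wrist_torque"]).round(2))
delta(TR(tray_in_rack(.004,.090,.022)),Rend(0,1))
```

```text
t 17.9 p [ 0.4768 -0.1349  0.1116] x [-0.129 -0.694  0.709] z [-0.134 -0.696 -0.706] j [ 0.066  0.185  1.707 -0.757  1.518  1.971] F [0.3 4.8 5.2] M [ 0.03 -0.1   0.04] g 0.499
F tool [ 0.27  0.58 -7.04] [ 0.1  -0.05  0.03]
shift [-0.0003, 0.0028, 0.0002] turn [0.012, -0.002, -0.008] rows 0.1 0.1
```

Call:
jog_arm(
  series=[
    [1, -0.001, 0, 0, 0, 0, 0],
    [1, -0.001, 0, 0, 0, 0, 0],
    [1, -0.001, 0, 0, 0, 0, 0],
  ],
)

```text
time_s: 18.2
position: [0.4769, -0.1347, 0.1114]
ee_rot: [-0.589, 0.711, -0.244, -0.297]
wrist_force: [-0.1, 3.5, 7.2]
grip_width: 0.502
```

Run:
```python
from fk import *
info();p,R,q=st();print("F tool",R.inv().apply(q["wrist_force"]).round(2),R.inv().apply(q["wrist_torque"]).round(2))
s=Cam("side");s.crop(255,180,375,300,5,"w_side.png")
```

```text
t 18.2 p [ 0.4769 -0.1347  0.1114] x [-0.129 -0.693  0.71 ] z [-0.134 -0.697 -0.705] j [ 0.067  0.186  1.707 -0.758  1.519  1.973] F [-0.1  3.5  7.2] M [-0.12  0.08  0.1 ] g 0.502
F tool [ 2.71  0.8  -7.5 ] [ 0.03  0.14 -0.11]
```

View pics/w_side.png

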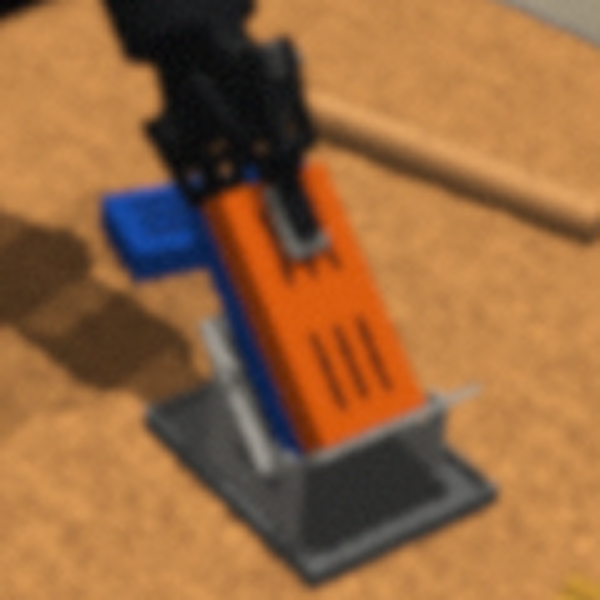

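Call:
jog_arm(
  series=[
    [1, 0.0005, 0, -0.0005, 0, 0, 0],
    [0, 0.0005, 0, -0.0005, 0, 0, 0],
    [0, 0.0005, 0, -0.0005, 0, 0, 0],
    [0, 0.0005, 0, -0.0005, 0, 0, 0],
    [0, 0.0005, 0, -0.0005, 0, 0, 0],
  ],
  squeeze=40,
)

```text
time_s: 18.75
position: [0.4753, -0.1338, 0.1087]
ee_rot: [-0.59, 0.711, -0.241, -0.297]
wrist_force: [0.7, -0.2, -0.5]
grip_width: 1.005
```

Call:
jog_arm(
  series=[
    [0, 0, 0, -0.02, 0, 0, 0],
    [0, 0, 0, -0.05, 0, 0, 0],
    [0, 0, 0, -0.09, 0, 0, 0],
    [0, 0, 0, -0.13, 0, 0, 0],
    [0, 0, 0, -0.13, 0, 0, 0],
  ],
)

```text
time_s: 19.25
position: [0.4961, -0.041, 0.2052]
ee_rot: [-0.591, 0.711, -0.244, -0.293]
wrist_force: [0.2, 0.3, 0.3]
grip_width: 1.0
```

Run:
```python
from fk import *
info();log()
s=Cam("side");s.crop(270,200,370,300,6,"x_side.png")
t=Cam("top");t.crop(296,180,396,255,7,"x_top.png")
```

```text
t 19.25 p [ 0.4961 -0.041   0.2052] x [-0.131 -0.697  0.705] z [-0.128 -0.693 -0.709] j [ 0.23   0.181  1.507 -0.719  1.77   1.955] F [0.2 0.3 0.3] M [ 0.38 -0.13  0.03] g 1.0
```

View pics/x_side.png

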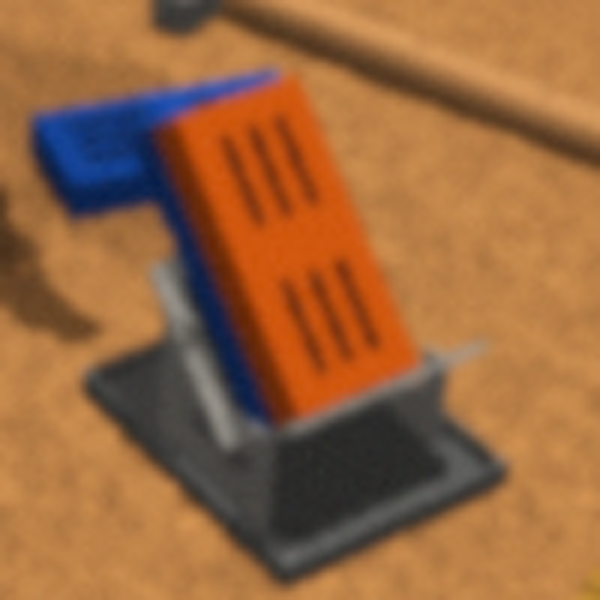

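View pics/x_top.png

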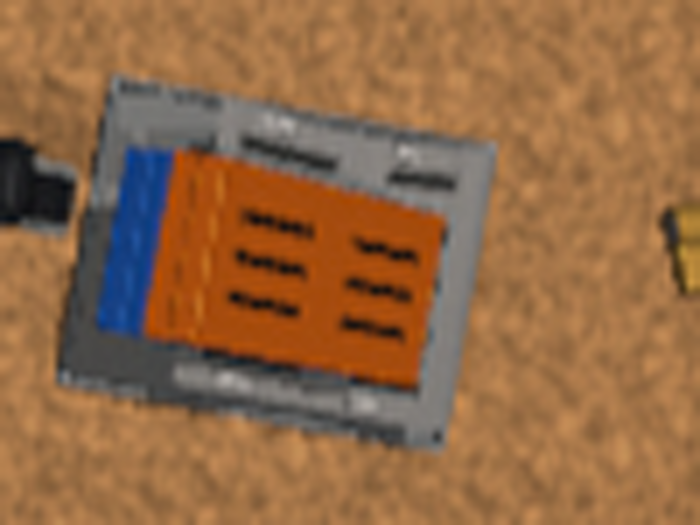

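```bash
cat >> fk.py <<'E'
RZ2=Rn.from_euler("z",-.183)
def Rfront(): return frame(RZ2.apply([1,0,0]),RZ2.apply([0,S,-S]))
E
python3 - <<'E'
from fk import *
Rd=frame(RZ2.apply([1,-1,0]),[0,0,-1])
delta([.45,-.06,.36],Rd);print(ik(np.array([.45,-.06,.36]),Rd))
ph=TR(tray_in_rack(.005,.067,.14));print(ph,ik(ph,Rfront()))
E
```

```text
shift [0.1295, 0.0407, -0.0948] turn [0.314, -0.74, -0.745] rows 3.3 7.3
[array([-2.57551239e-01, -1.16205046e-01,  1.31823908e+00,  4.43996583e-15,
        1.93955862e+00,  7.10846924e-01])]
[ 0.45791495 -0.23268651  0.1783711 ] [array([-0.92537487,  0.30943019,  1.40714916,  0.5954758 ,  1.950066  ,
       -0.66838754])]
```

Call:
jog_arm(
  series=[
    [0, 0.13, 0.04, -0.095, 0.314, -0.74, -0.745],
    [0, 0.13, 0.04, -0.095, 0.314, -0.74, -0.745],
    [0, 0.13, 0.04, -0.095, 0.314, -0.74, -0.745],
    [0, 0.13, 0.04, -0.095, 0.314, -0.74, -0.745],
    [0, 0.13, 0.04, -0.095, 0.314, -0.74, -0.745],
  ],
)

```text
time_s: 19.85
position: [0.45, -0.0614, 0.3643]
ee_rot: [0.818, -0.562, 0.082, 0.095]
wrist_force: [0.1, -0.6, -1.7]
grip_width: 0.997
```

Run:
```python
from fk import *
info()
delta([.45,-.22,.34],Rfront())
```

```text
t 19.85 p [ 0.45   -0.0614  0.3643] x [ 0.356 -0.903  0.241] z [ 0.027 -0.248 -0.968] j [-0.085 -0.146  1.356 -0.259  1.872  1.034] F [ 0.1 -0.6 -1.7] M [ 0.1   0.07 -0.01] g 0.997
shift [0.1374, 0.0541, 0.0628] turn [0.895, -0.584, -0.897] rows 3.2 9.3
```

Call:
jog_arm(
  series=[
    [0, 0.137, 0.054, 0.063, 0.895, -0.584, -0.897],
    [0, 0.137, 0.054, 0.063, 0.895, -0.584, -0.897],
    [0, 0.137, 0.054, 0.063, 0.895, -0.584, -0.897],
    [0, 0.137, 0.054, 0.063, 0.895, -0.584, -0.897],
    [0, 0.137, 0.054, 0.063, 0.895, -0.584, -0.897],
  ],
)

```text
time_s: 20.35
position: [0.4477, -0.2229, 0.333]
ee_rot: [0.923, -0.35, 0.055, -0.149]
wrist_force: [0.9, 1.3, -0.6]
grip_width: 0.999
```

Run:
```python
from fk import *
info()
delta([.45,-.22,.34],Rfront());delta(TR(tray_in_rack(.005,.067,.13)),Rfront())
```

```text
t 20.35 p [ 0.4477 -0.2229  0.333 ] x [ 0.749 -0.663 -0.003] z [ 0.206  0.237 -0.949] j [-0.784 -0.06   1.352  0.333  1.856  0.034] F [ 0.9  1.3 -0.6] M [-0.05  0.08 -0.01] g 0.999
shift [-0.0003, -0.0057, -0.0055] turn [0.454, -0.284, -0.466] rows 0.2 4.7
shift [0.0108, 0.0456, 0.1552] turn [0.454, -0.284, -0.466] rows 3.2 4.7
```

Call:
jog_arm(
  series=[
    [0, 0, 0, 0, 0.454, -0.284, -0.466],
    [0, 0, 0, 0, 0.454, -0.284, -0.466],
    [0, 0, 0, 0, 0.454, -0.284, -0.466],
    [0, 0.011, 0.045, 0.155, 0.454, -0.284, -0.466],
    [0, 0.011, 0.045, 0.155, 0.454, -0.284, -0.466],
  ],
)

```text
time_s: 20.85
position: [0.4566, -0.2229, 0.2344]
ee_rot: [0.921, -0.083, 0.037, -0.379]
wrist_force: [0.4, -0.5, -1.7]
grip_width: 0.998
```

Call:
jog_arm(
  series=[
    [0, 0, 0, 0, 0, 0, 0],
    [0, 0, 0, 0, 0, 0, 0],
  ],
)

```text
time_s: 21.05
position: [0.4565, -0.2208, 0.2351]
ee_rot: [0.92, -0.084, 0.034, -0.381]
wrist_force: [0.9, -1.2, 1.3]
grip_width: 1.001
```

Run:
```python
from fk import *
info()
delta(TR(tray_in_rack(.005,.067,.13)),Rfront());delta(TR(tray_in_rack(.005,.067,.06)),Rfront())
```

```text
t 21.05 p [ 0.4565 -0.2208  0.2351] x [ 0.983 -0.181 -0.003] z [ 0.126  0.695 -0.707] j [-0.914  0.253  1.361  0.625  2.029 -0.594] F [ 0.9 -1.2  1.3] M [-0.32  0.06 -0.03] g 1.001
shift [0.0037, 0.0482, 0.042] turn [0.001, 0.002, -0.001] rows 1.3 0.0
shift [0.0034, 0.0482, 0.112] turn [0.001, 0.002, -0.001] rows 2.4 0.0
```

Call:
jog_arm(
  series=[
    [0, 0.0035, 0.03, 0.026, 0, 0, 0],
    [0, 0.0035, 0.048, 0.06, 0, 0, 0],
    [0, 0.0035, 0.048, 0.09, 0, 0, 0],
    [0, 0.0035, 0.048, 0.112, 0, 0, 0],
    [0, 0.0035, 0.048, 0.112, 0, 0, 0],
  ],
)

```text
time_s: 21.55
position: [0.4694, -0.1764, 0.1264]
ee_rot: [0.922, -0.081, 0.037, -0.377]
wrist_force: [0.1, 0.3, 0.1]
grip_width: 0.993
```

Call:
jog_arm(
  series=[
    [0, 0, 0, 0, 0, 0, 0],
  ],
)

```text
time_s: 21.65
position: [0.4703, -0.1788, 0.1275]
ee_rot: [0.922, -0.081, 0.038, -0.376]
wrist_force: [-0.2, -0.2, 0.1]
grip_width: 1.002
```

Run:
```python
from fk import *
info()
delta(TR(tray_in_rack(.005,.067,.028)),Rfront())
s=Cam("side");s.crop(270,200,370,300,6,"y_side.png")
t=Cam("top");t.crop(296,180,396,255,7,"y_top.png")
```

```text
t 21.65 p [ 0.4703 -0.1788  0.1275] x [ 0.984 -0.178  0.01 ] z [ 0.132  0.688 -0.714] j [-0.851  0.285  1.542  0.604  1.808 -0.682] F [-0.2 -0.2  0.1] M [-0.34  0.07  0.01] g 1.002
shift [-0.0034, 0.0027, 0.037] turn [0.01, -0.004, 0.009] rows 0.7 0.1
```

View pics/y_top.png

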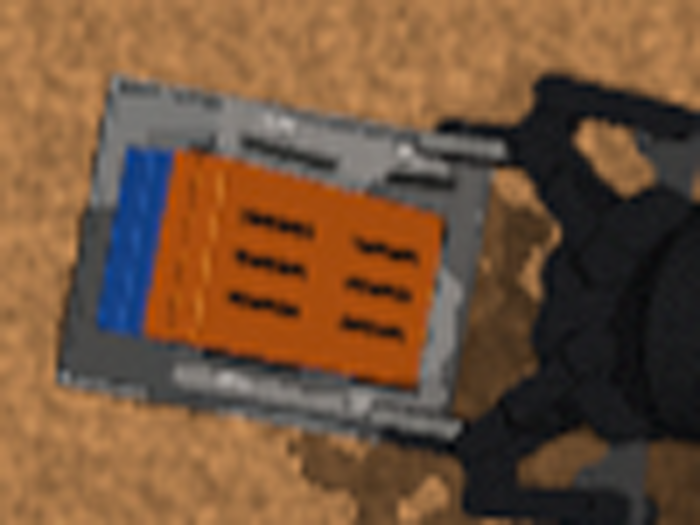

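Call:
jog_arm(
  series=[
    [0, -0.0035, 0.003, 0.012, 0.01, -0.004, 0.009],
    [0, -0.0035, 0.003, 0.024, 0.01, -0.004, 0.009],
    [0, -0.0035, 0.003, 0.034, 0.01, -0.004, 0.009],
    [0, -0.0035, 0.003, 0.036, 0.01, -0.004, 0.009],
    [0, -0.0035, 0.003, 0.036, 0.01, -0.004, 0.009],
  ],
)

```text
time_s: 22.25
position: [0.4697, -0.1536, 0.0949]
ee_rot: [0.919, -0.086, 0.032, -0.384]
wrist_force: [-0.8, -0.1, 0.3]
grip_width: 1.003
```

Call:
jog_arm(
  series=[
    [0, 0, 0, 0, 0, 0, 0],
  ],
)

```text
time_s: 22.35
position: [0.4701, -0.1544, 0.0956]
ee_rot: [0.919, -0.085, 0.032, -0.384]
wrist_force: [0.3, 0.8, -0.6]
grip_width: 1.001
```

Run:
```python
from fk import *
info()
delta(TR(tray_in_rack(.005,.067,.028)),Rfront())
s=Cam("side");s.crop(270,200,370,300,6,"z_side.png")
```

```text
t 22.35 p [ 0.4701 -0.1544  0.0956] x [ 0.983 -0.182 -0.006] z [ 0.125  0.7   -0.704] j [-0.825  0.298  1.604  0.613  1.749 -0.69 ] F [ 0.3  0.8 -0.6] M [-0.31  0.02  0.02] g 1.001
shift [0.0015, -0.0025, -0.0025] turn [-0.005, 0.004, -0.004] rows 0.1 0.1
```

View pics/z_side.png

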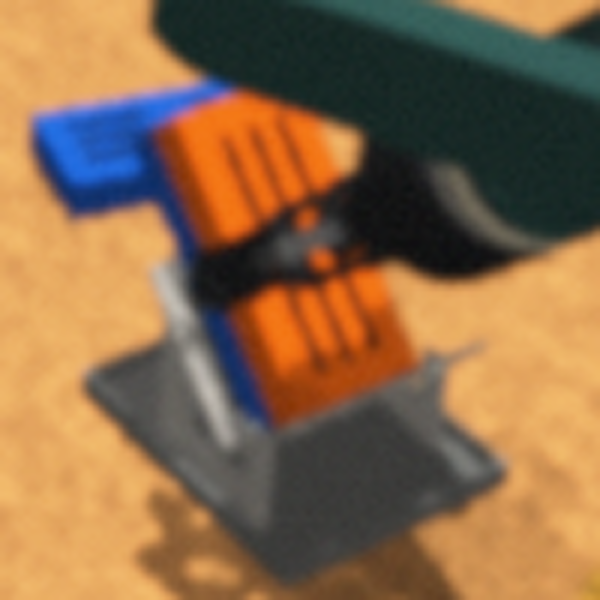

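Call:
jog_arm(
  series=[
    [0, 0.001, -0.002, -0.004, -0.004, 0.004, -0.004],
    [0, 0.001, -0.002, -0.004, -0.004, 0.004, -0.004],
    [0, 0.001, -0.002, -0.004, -0.004, 0.004, -0.004],
  ],
)

```text
time_s: 22.7
position: [0.4709, -0.1564, 0.1003]
ee_rot: [0.92, -0.084, 0.035, -0.381]
wrist_force: [0.2, 0.2, 0.5]
grip_width: 0.999
```

Run:
```python
from fk import *
info()
delta(TR(tray_in_rack(.005,.067,.028)),Rfront())
```

```text
t 22.7 p [ 0.4709 -0.1564  0.1003] x [ 0.983 -0.182  0.001] z [ 0.129  0.695 -0.707] j [-0.827  0.291  1.599  0.613  1.752 -0.689] F [0.2 0.2 0.5] M [-0.35  0.07 -0.02] g 0.999
shift [0.0003, -0.0005, 0.0021] turn [-0.0, -0.001, 0.0] rows 0.0 0.0
```

Call:
jog_arm(
  series=[
    [1, 0, 0, 0, 0, 0, 0],
    [1, 0, 0, 0, 0, 0, 0],
    [1, 0, 0, 0, 0, 0, 0],
    [1, 0, 0, 0, 0, 0, 0],
  ],
  squeeze=40,
)

```text
time_s: 23.1
position: [0.4708, -0.1563, 0.1001]
ee_rot: [0.92, -0.085, 0.035, -0.381]
wrist_force: [-1.0, -2.8, 3.0]
grip_width: 0.737
```

Run:
```python
from fk import *
info();p,R,q=st();print("F tool",R.inv().apply(q["wrist_force"]).round(2))
delta(TR(tray_in_rack(.005,.067,.028)),Rfront())
s=Cam("side");s.crop(270,200,370,300,6,"A_side.png")
t=Cam("top");t.crop(296,180,396,255,7,"A_top.png")
```

```text
t 23.1 p [ 0.4708 -0.1563  0.1001] x [ 0.983 -0.182  0.   ] z [ 0.129  0.696 -0.707] j [-0.827  0.292  1.6    0.613  1.752 -0.689] F [-1.  -2.8  3. ] M [-0.31  0.16  0.03] g 0.737
F tool [-0.44 -0.05 -4.23]
shift [0.0004, -0.0006, 0.0019] turn [-0.0, -0.0, -0.0] rows 0.0 0.0
```

View pics/A_side.png

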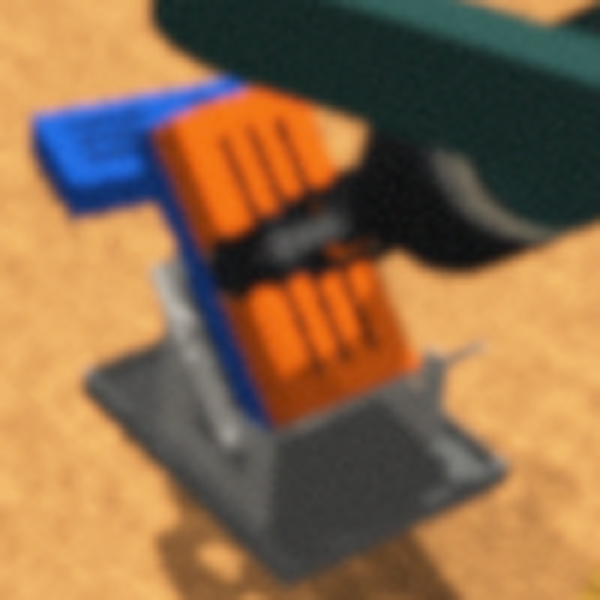

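View pics/A_top.png

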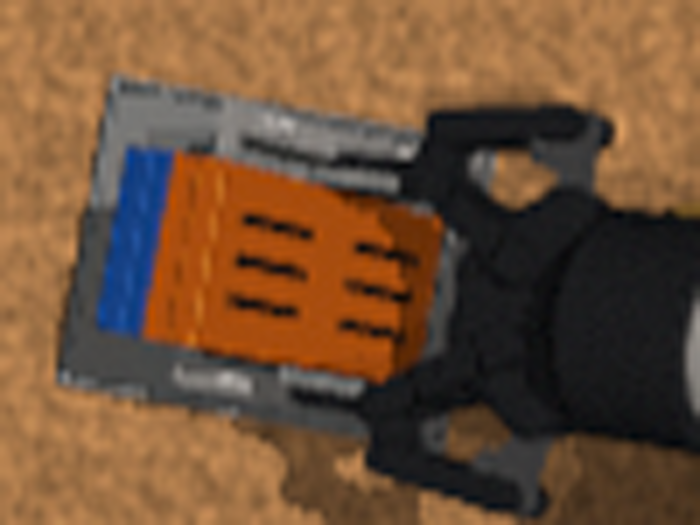

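Call:
jog_arm(
  series=[
    [1, 0, 0, -0.002, 0, 0, 0],
    [1, 0, 0, -0.005, 0, 0, 0],
    [1, 0, 0, -0.009, 0, 0, 0],
    [1, 0, 0, -0.012, 0, 0, 0],
    [1, 0, 0, -0.012, 0, 0, 0],
  ],
)

```text
time_s: 23.7
position: [0.4692, -0.1647, 0.1086]
ee_rot: [0.92, -0.085, 0.035, -0.381]
wrist_force: [0.5, 1.0, -0.5]
grip_width: 0.741
```

Run:
```python
from fk import *
info();p,R,q=st();print("F tool",R.inv().apply(q["wrist_force"]).round(2))
s=Cam("side");s.crop(270,200,370,300,6,"B_side.png")
```

```text
t 23.7 p [ 0.4692 -0.1647  0.1086] x [ 0.983 -0.182  0.   ] z [ 0.129  0.696 -0.707] j [-0.839  0.291  1.581  0.61   1.774 -0.687] F [ 0.5  1.  -0.5] M [-0.38  0.07 -0.01] g 0.741
F tool [ 0.29 -0.4   1.13]
```

View pics/B_side.png

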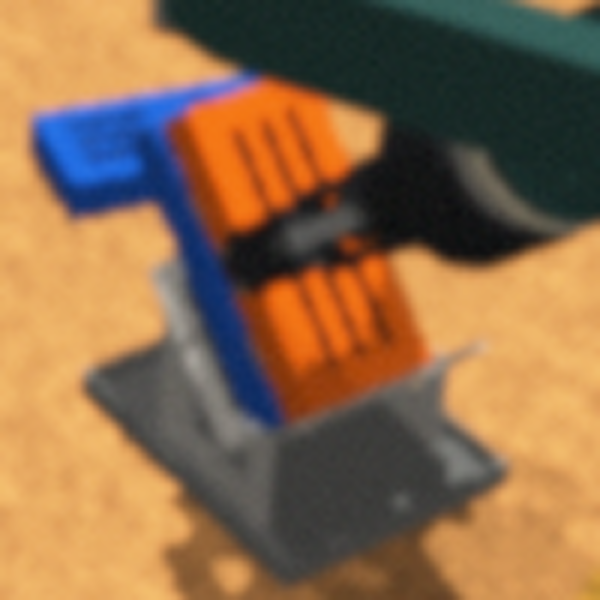

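Only the orange tray is rising; the blue stays on the plate. The force reading drops to about one tray's weight. Next I withdraw along the normal.

Call:
jog_arm(
  series=[
    [1, 0, -0.002, -0.01, 0, 0, 0],
    [1, 0, -0.004, -0.025, 0, 0, 0],
    [1, 0, -0.005, -0.045, 0, 0, 0],
    [1, 0, -0.005, -0.07, 0, 0, 0],
    [1, 0, -0.005, -0.07, 0, 0, 0],
  ],
)

```text
time_s: 24.25
position: [0.4618, -0.213, 0.1645]
ee_rot: [0.921, -0.085, 0.038, -0.379]
wrist_force: [0.5, -0.1, -0.5]
grip_width: 0.733
```

Run:
```python
from fk import *
info()
s=Cam("side");s.crop(270,180,370,300,5,"C_side.png")
t=Cam("top");t.crop(296,180,396,255,7,"C_top.png")
Rd=frame([np.cos(.2),np.sin(.2),0],[0,0,-1])
print(ik(np.array([.42,.16,.1]),Rd))
delta([.45,-.2,.36],Rd);delta([.43,.16,.25],Rd)
```

```text
t 24.25 p [ 0.4618 -0.213   0.1645] x [ 0.983 -0.184  0.006] z [ 0.134  0.691 -0.71 ] j [-0.902  0.291  1.458  0.6    1.903 -0.669] F [ 0.5 -0.1 -0.5] M [-0.44  0.12 -0.04] g 0.733
[array([ 2.37710344e-01, -7.30779013e-02,  1.79667901e+00, -1.64215869e-13,
        1.41799155e+00,  3.77103440e-02])]
shift [-0.0125, -0.1459, -0.1344] turn [-0.775, -0.152, -0.364] rows 4.0 5.8
shift [-0.0982, -0.316, 0.191] turn [-0.775, -0.152, -0.364] rows 7.6 5.8
```

View pics/C_side.png

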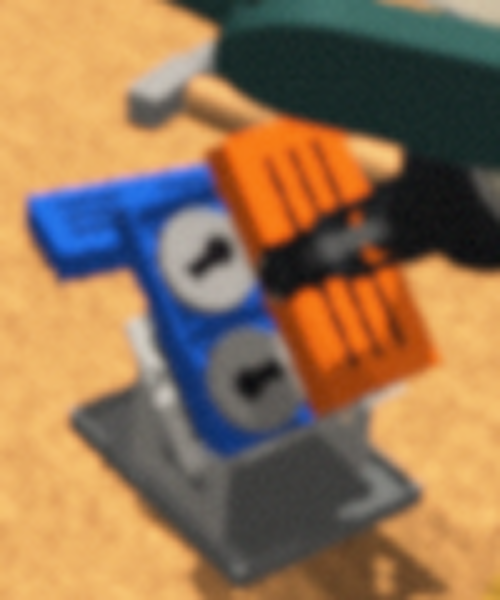

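View pics/C_top.png

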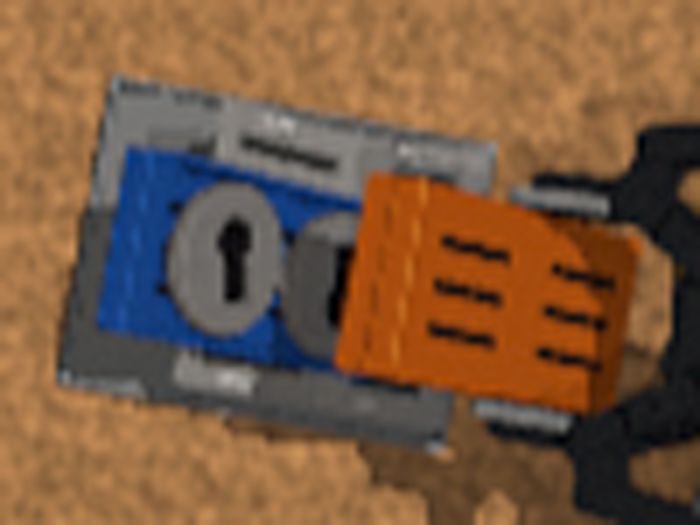

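The side crop shows both roses in the blue tray with their steel faces up, at (208,257) and (258,378). Now I carry the orange tray away.

Call:
jog_arm(
  series=[
    [1, -0.012, -0.146, -0.134, -0.775, -0.152, -0.364],
    [1, -0.012, -0.146, -0.134, -0.775, -0.152, -0.364],
    [1, -0.012, -0.146, -0.134, -0.775, -0.152, -0.364],
    [1, -0.012, -0.146, -0.134, -0.775, -0.152, -0.364],
    [1, -0.012, -0.146, -0.134, -0.775, -0.152, -0.364],
  ],
)

```text
time_s: 24.85
position: [0.4517, -0.199, 0.3683]
ee_rot: [0.996, 0.078, 0.011, -0.048]
wrist_force: [1.0, -0.1, -1.9]
grip_width: 0.737
```

Run:
```python
from fk import *
info()
Rd=frame([np.cos(.2),np.sin(.2),0],[0,0,-1])
delta([.43,.16,.32],Rd)
```

```text
t 24.85 p [ 0.4517 -0.199   0.3683] x [0.988 0.154 0.029] z [ 0.014  0.097 -0.995] j [-0.589 -0.004  1.199  0.097  1.988 -0.707] F [ 1.  -0.1 -1.9] M [-0.06 -0.04 -0.02] g 0.737
shift [0.0323, -0.3519, 0.0828] turn [-0.094, -0.031, -0.044] rows 7.3 0.7
```

Call:
jog_arm(
  series=[
    [1, 0.032, -0.352, 0.04, -0.094, -0.031, -0.044],
    [1, 0.032, -0.352, 0.04, -0.094, -0.031, -0.044],
    [1, 0.032, -0.352, 0.04, -0.094, -0.031, -0.044],
    [1, 0.032, -0.352, 0.04, -0.094, -0.031, -0.044],
    [1, 0.032, -0.352, 0.04, -0.094, -0.031, -0.044],
  ],
)

```text
time_s: 25.35
position: [0.4342, 0.0529, 0.3574]
ee_rot: [0.995, 0.098, -0.007, -0.007]
wrist_force: [0.1, -0.1, -1.9]
grip_width: 0.729
```

Run:
```python
from fk import *
info()
Rd=frame([np.cos(.2),np.sin(.2),0],[0,0,-1])
delta([.43,.16,.1],Rd)
```

```text
t 25.35 p [0.4342 0.0529 0.3574] x [ 0.981  0.196 -0.013] z [-0.016  0.013 -1.   ] j [-0.018 -0.144  1.348  0.014  1.954 -0.21 ] F [ 0.1 -0.1 -1.9] M [ 0.02 -0.07 -0.05] g 0.729
shift [0.0202, -0.1018, 0.2588] turn [-0.016, 0.013, -0.003] rows 5.6 0.1
```

Call:
jog_arm(
  series=[
    [1, 0.02, -0.1, 0.1, -0.016, 0.013, 0],
    [1, 0.02, -0.1, 0.1, -0.016, 0.013, 0],
    [1, 0.02, -0.1, 0.15, -0.016, 0.013, 0],
    [1, 0.02, -0.1, 0.2, -0.016, 0.013, 0],
    [1, 0.02, -0.1, 0.255, -0.016, 0.013, 0],
  ],
)

```text
time_s: 25.85
position: [0.431, 0.1543, 0.141]
ee_rot: [0.995, 0.099, 0.0, 0.0]
wrist_force: [0.3, -0.2, -1.0]
grip_width: 0.733
```

Call:
jog_arm(
  series=[
    [1, 0, 0, 0, 0, 0, 0],
    [1, 0, 0, 0.03, 0, 0, 0],
    [1, 0, 0, 0.03, 0, 0, 0],
  ],
)

```text
time_s: 26.15
position: [0.4311, 0.1524, 0.1123]
ee_rot: [0.995, 0.098, -0.002, 0.001]
wrist_force: [-0.6, -0.8, -2.1]
grip_width: 0.737
```

Run:
```python
from fk import *
info()
Rd=frame([np.cos(.2),np.sin(.2),0],[0,0,-1])
delta([.43,.16,.012],Rd)
s=Cam("side");s.crop(180,150,340,300,4,"D_side.png")
```

```text
t 26.15 p [0.4311 0.1524 0.1123] x [ 0.981  0.195 -0.003] z [-0.003 -0.002 -1.   ] j [ 2.170e-01 -6.200e-02  1.761e+00 -1.000e-03  1.446e+00  2.000e-02] F [-0.6 -0.8 -2.1] M [0.02 0.02 0.05] g 0.737
shift [0.0007, -0.0078, 0.1003] turn [0.001, 0.003, -0.004] rows 2.0 0.0
```

View pics/D_side.png

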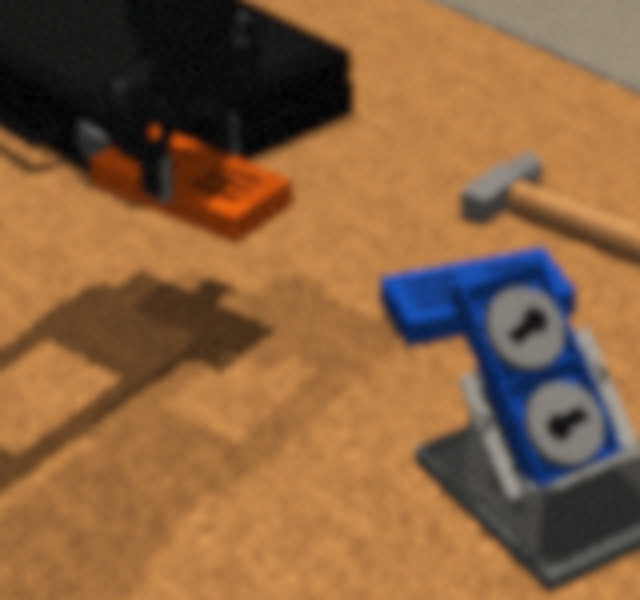

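Call:
jog_arm(
  series=[
    [1, 0, 0, 0.04, 0, 0, 0],
    [1, 0, 0, 0.075, 0, 0, 0],
    [1, 0, 0, 0.09, 0, 0, 0],
    [1, 0, 0, 0.098, 0, 0, 0],
    [1, 0, 0, 0.098, 0, 0, 0],
  ],
)

```text
time_s: 26.7
position: [0.4344, 0.1527, 0.0173]
ee_rot: [0.995, 0.098, 0.002, 0.0]
wrist_force: [0.6, 0.5, -1.2]
grip_width: 0.735
```

Call:
jog_arm(
  series=[
    [1, 0, 0, 0.002, 0, 0, 0],
    [1, 0, 0, 0.004, 0, 0, 0],
    [1, 0, 0, 0.004, 0, 0, 0],
  ],
)

```text
time_s: 27.0
position: [0.4338, 0.1527, 0.0127]
ee_rot: [0.995, 0.098, 0.002, 0.001]
wrist_force: [0.1, 0.7, -2.3]
grip_width: 0.729
```

Run:
```python
from fk import *
info()
```

```text
t 27.0 p [0.4338 0.1527 0.0127] x [0.981 0.195 0.004] z [ 0.004 -0.001 -1.   ] j [ 0.216  0.042  1.874 -0.002  1.222  0.021] F [ 0.1  0.7 -2.3] M [ 0.   -0.07 -0.  ] g 0.729
```

Call:
jog_arm(
  series=[
    [1, 0, 0, 0.002, 0, 0, 0],
    [1, 0, 0, 0.004, 0, 0, 0],
    [1, 0, 0, 0.005, 0, 0, 0],
    [1, 0, 0, 0.005, 0, 0, 0],
  ],
)

```text
time_s: 27.4
position: [0.4333, 0.1526, 0.0079]
ee_rot: [0.995, 0.098, 0.001, 0.001]
wrist_force: [-2.6, -0.3, 6.1]
grip_width: 0.734
```

Run:
```python
from fk import *
info()
```

```text
t 27.4 p [0.4333 0.1526 0.0079] x [0.981 0.195 0.002] z [ 0.002 -0.001 -1.   ] j [ 0.216  0.048  1.878 -0.002  1.213  0.021] F [-2.6 -0.3  6.1] M [-0.09  0.4  -0.02] g 0.734
```

Fz went from −1.2 N to +6 N, so the tray is on the bench. I release and retreat upward.

Call:
jog_arm(
  series=[
    [0, 0, 0, 0, 0, 0, 0],
    [0, 0, 0, 0, 0, 0, 0],
    [0, 0, 0, 0, 0, 0, 0],
    [0, 0, 0, -0.02, 0, 0, 0],
    [0, 0, 0, -0.06, 0, 0, 0],
  ],
)

```text
time_s: 27.9
position: [0.4297, 0.1518, 0.0636]
ee_rot: [0.995, 0.098, -0.004, 0.001]
wrist_force: [0.1, -0.3, -0.4]
grip_width: 1.0
```

Call:
jog_arm(
  series=[
    [0, 0, 0, -0.05, 0, 0, 0],
    [0, -0.05, -0.04, -0.1, 0, 0, 0],
    [0, -0.1, -0.08, -0.13, 0, 0, 0],
    [0, -0.13, -0.12, -0.15, 0, 0, 0],
    [0, -0.13, -0.15, -0.15, 0, 0, 0],
  ],
)

```text
time_s: 28.4
position: [0.2911, 0.2543, 0.2101]
ee_rot: [0.995, 0.097, 0.003, -0.0]
wrist_force: [0.6, 1.1, 0.5]
grip_width: 0.999
```

Call:
jog_arm(
  series=[
    [0, -0.05, -0.04, 0, 0, 0, 0],
    [0, -0.05, -0.08, 0, 0, 0, 0],
    [0, -0.05, -0.12, 0, 0, 0, 0],
    [0, -0.05, -0.12, 0, 0, 0, 0],
    [0, -0.05, -0.12, 0, 0, 0, 0],
  ],
)

```text
time_s: 28.9
position: [0.2193, 0.3622, 0.2073]
ee_rot: [0.995, 0.099, 0.001, 0.001]
wrist_force: [0.3, -0.6, 0.4]
grip_width: 1.006
```

Run:
```python
from fk import *
info()
s=Cam("side");t=Cam("top");cv2.imwrite("pics/E_side.png",s.img[:,:,::-1]);cv2.imwrite("pics/E_top.png",t.img[:,:,::-1])
t.crop(296,180,396,255,7,"F_top.png");s.crop(200,180,360,300,5,"F_side.png")
```

```text
t 28.9 p [0.2193 0.3622 0.2073] x [0.98  0.197 0.001] z [ 0.002 -0.003 -1.   ] j [ 0.895 -0.193  1.685 -0.003  1.65   0.696] F [ 0.3 -0.6  0.4] M [0.   0.08 0.03] g 1.006
```

View pics/E_top.png

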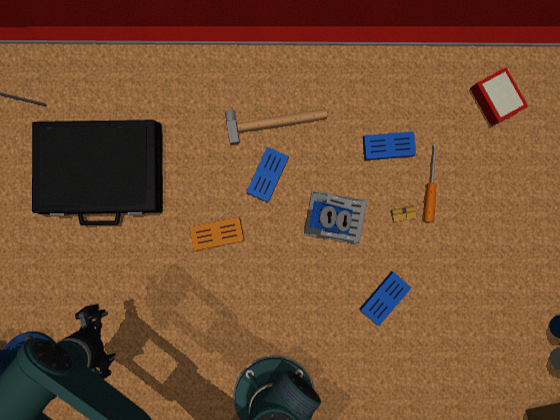

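View pics/F_side.png

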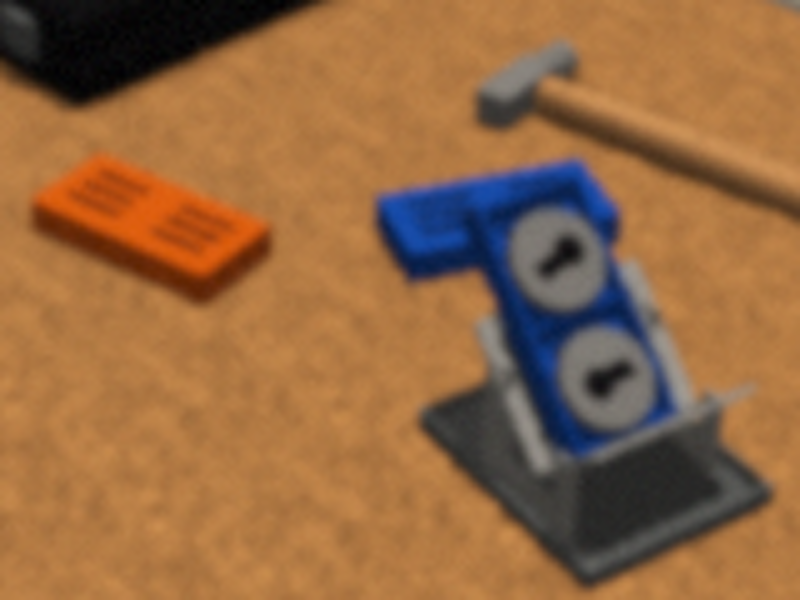

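View pics/F_top.png

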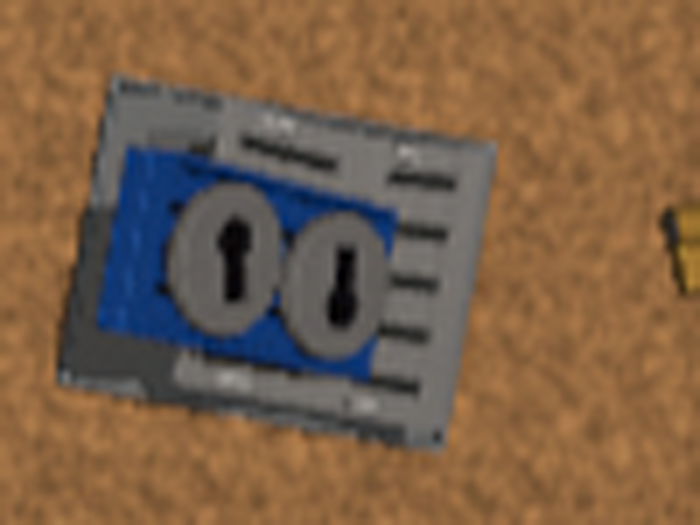

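The pictures show the blue tray on the plate with its foot along the ledge and both steel faces up, at (560,258) and (606,377) in the side crop. The orange tray lies flat at top-view pixel (217,233). The hammer, screwdriver and cylinder sit at their starting pixels.

```bash
python3 -c "
from bench import *
print(hand_in())"
```

```text
the job is handed in; nothing more can be done
None
```

The job is done and handed in at about 29 s of the 72 s allowed. The roses now lie good face up in the blue tray on the rack, and the orange tray lies flat on the bench, mouth down.

**What I did:**
- I capped the orange tray with the leftmost blue one and lined the two up with a light sideways squeeze.
- I pinched the pair across its thickness by the overhanging upper end and turned it 180° about its length.
- I set it back against the ledge and plate, correcting the angle until the contact forces and moments evened out.
- I then lifted the orange tray straight off and laid it on the bench where the blue one had been.

**Last checks:**
- **Roses and blue tray:** the final pictures show both steel faces up, and the blue tray's foot along the ledge.
- **Bystanders:** by eye, the hammer, screwdriver, lock cylinder and other blue trays are at their starting pixels.
- **Forces:** wrist readings stayed around 14 N or less at the points I checked.

**Disagreements:**
- The rack's angle read about −0.17 rad in the pictures but about −0.19 rad by contact. I used the contact value to set the pair down.
- The pair now sits about 4–6 mm farther along the rack's +x than it started, on purpose and nearer the plate's centre.
- Some pose readings taken before the arm had settled were off by up to 5 mm. I re-read those and corrected them before gripping.

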